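# Make up two wash kits at the laundromat counter

### The arm

A 7-joint arm with a two-finger parallel gripper is mounted at the origin on the work surface. World frame = base frame: x ahead of the robot, y to its left, z up, the work surface at z = 0. Lengths are in m, angles in rad, forces in N, time in s.
With the tool pointing down it reaches from about 0.35 to 0.775 m from the base axis. Payload 3.1 kg.
Tool frame: the origin (TCP) lies at the very end of the fingers, on their centre line; the grasp point (between the pads) lies 19 mm behind it (arm.tcp_to_grasp is the distance from the TCP to the grasp point, in m); z points along the fingers, y is the direction in which the jaws open and shut (so a half turn about z gives the same grasp; the last joint's range is limited). The gripper opens to 85 mm and grips with 20 to 120 N. Pads are 22 mm wide; open, the fingers measure 114 mm over their backs; the gripper's body (76 mm by 85 mm) begins 54 mm behind the grasp point. The pads swing forward as they close: fully open they stand 13 mm farther back than shut.
Start: joints at [-1.284, 0.311, 0.014, 1.512, -0.004, 1.319, -0.027], TCP at [0.178, 0.521, 0.211] pointing down, gripper open.
Joint ranges: [-2.7, 2.7], [-0.3, 1.91], [-1.27, 1.3], [0.12, 2.57], [-1.44, 4.58], [0.2, 2.03], [-3.05, 3.05]. Speed limits (rad/s): [2.79, 2.79, 3.14, 3.14, 3.14, 3.14, 3.14].

### API

Orientations are given as a rotation vector (axis times angle).
In Python, from rig import arm gives the robot as it stands.
- The arm moves only by the tool carry_out, never from a script. Its argument "commands" is a list of rows, each a list of 3 entries, a list of its own where there are three numbers: the turn, a rotation vector about the tool's x, y, z in rad, then the shift along the tool's x, y, z in m, then the opening in per cent of the stroke, from 0 (shut) to 100 (fully open). In form: [[[wx, wy, wz], [x, y, z], grip], ...]. A call has exactly 5 rows; each row is the pose to reach, as a shift and turn from the pose commanded when the call began, along the tool's axes at that moment; what a row does not reach only later rows make up. A row lasts 1/10 s, in which the tool goes at most 50 mm and 8.59 degrees, less where a joint would pass 70% of its speed; a pose out of reach is approached as far as the arm can. A call with a gripper value outside its range is refused whole. The fingers move at their own pace and stop on an object; "newtons" is the grip in N (left out, the last holds). Time passes only in rows, so rows that repeat a pose let the fingers close, or fill a call up. It gives the time, the measured TCP pose, the force and the opening at its end, in the units of the state.
- arm.read_state(): the state, without advancing time (a new reading comes with each control period).
- arm.capture(name): name is "scene" or "side" or "wrist"; returns a dict with "img" (384x512x3 uint8, blue, green, red), "fx", "fy", "cx", "cy" (pixels), "extrinsics" (4x4, takes a point from camera to world coordinates); the wrist camera has in their place "hand_eye" (4x4, takes a point from camera to tool coordinates, whose origin is the TCP and whose axes are the flange's). Camera axes: x right, y up, looking along -z (the intrinsics and any distortion apply to the point x, -y, -z); pixel columns grow to the right and rows downward; lengths in m; the calibration is good to about 2 mm. The wrist camera is an equidistant fisheye: a pixel r from the principal point sees the ray r / f radians off the axis. A picture is of the moment at which its call begins: read the wrist's pose just before it. There is no depth.
- arm.close_job(): hands the job in, once; it reports no verdict.
Trained networks look in the newest picture that a camera, given by its name, has taken for a name from the list of things; names that differ only in an ending like _2 or _b are one class to them, and where a whole thing is asked for, a point or a joint stands for the part that bears it (a point fixed in the world has none). Each returns a list of dicts, best first, with "conf" (0 to 1); they miss things now and then, are a little off and sometimes report something else, mostly with a low value. They report only what shows in the picture. A call takes as long as a camera call. They do not tell look-alikes from the thing itself.
- arm.search_frame(label, camera): "point" ([row, column] as shares, 0 to 1, of the picture: columns of its width, rows of its height, amid what is visible of it).
- arm.tip_of(label, camera): "point" ([row, column] as shares, 0 to 1, of the picture: columns of its width, rows of its height: a listed point, or the origin of a listed thing).
The state is a dict: "time": time; "joints": joint angles; "qvel": joint speeds; "joint_efforts": joint torques, N m; "eef_pos": TCP position; "orientation": TCP orientation; "contact_force": force on the tool from outside, world axes, zero at the start; "ft_torque": the same for the moment, N m; "width": opening from 0.0 (shut) to 1.0 (fully open).
Only numpy, scipy, OpenCV 4.12 (cv2) and the standard library are available. Lean on these libraries where they do the work, as an engineer would, in place of code of your own. Each camera call takes 0.05 s, during which the arm holds its last target. There are 200 camera calls.

### The job

Make up the two wash kits: in the three-bay tray put the carton in the long end bay, the measuring cup in the middle bay and the tall bottle in the short end bay; in the two-bay tray put the scrub brush, bristles down, in the long bay and the short bottle in the short bay. Each thing must stand upright and flat on the floor of its bay; set things down rather than drop them, and never knock one over. Leave the bell, the dish of tokens and the note pad where they are.

Things in the scene. Friction and masses are not known exactly. Their poses are not given: they have to be found in the camera images.
- tray_three: Grey plastic tray, three bays in a row along y, fixed, 84 (x) x 272 (y) x 25 mm high; origin: centre of underside. Floor 4 mm; walls, dividers 4 mm thick, as high as the tray. Bays 76 mm wide in x, centred on x = 0: short end bay 72 mm long, centre y = -96; middle bay 72 long, centre y = -20; long end bay 112 long, centre y = +76. Yaw within 0.2 rad of world. Either tray may be on either side.
- tray_two: Grey plastic tray, two bays in a row along y, fixed, 84 (x) x 208 (y) x 25 mm high; origin: centre of underside. Floor 4 mm; walls, divider 4 mm thick, as high as the tray. Bays 76 mm wide in x, centred on x = 0: short bay 70 mm long, centre y = -65; long bay 126 long, centre y = +37. Yaw within 0.2 rad of world.
- bottle_tall: The taller white round bottle with a grey screw cap, 148 mm high, about 0.3 kg: straight body 54 mm in diameter up to 115 mm, shoulder up to 130 mm, cap 30 mm in diameter above. Loose, standing. Origin at the centre of its underside, z up.
- bottle_short: The shorter white round bottle with a grey screw cap, 100 mm high, about 0.15 kg: straight body 50 mm in diameter up to 72 mm, shoulder up to 83 mm, cap 30 mm in diameter above. Loose, standing. Origin at the centre of its underside, z up.
- cup: White plastic measuring cup without handle, open at the top, 70 mm high, diameter 52 mm at the foot and 56 mm at the rim, wall 3 mm, about 50 g. Loose, standing. Origin at the centre of its underside, z up.
- carton: Plain brown cardboard carton with paper labels, closed, stiff, 90 (x) x 54 (y) x 85 mm high, about 0.25 kg. Loose, standing, long side (x) within 0.3 rad of pointing straight ahead (world x) at the start. Origin at the centre of its underside, z up.
- brush: Wooden scrub brush, bristles down, 104 (x) x 50 (y) x 70 mm high, 0.12 kg, loose: stiff white bristles 0 to 24 mm, wooden block 24 to 40 mm, on it a raised wooden grip 84 (x) x 24 (y) mm, centred, from 40 to 70 mm. Long side (x) within 0.3 rad of world x at the start. Origin: centre of the underside of the bristles, z up.
- bell: Bystander: steel counter bell, a dome on a black foot 68 mm in diameter, 46 mm high, loose. Origin at the centre of its underside. To be left alone.
- token_dish: Bystander: small dark steel dish with brass tokens in it, 80 mm in diameter, 26 mm high, loose. Origin at the centre of its underside. To be left alone.
- note_pad: Bystander: square white note pad, 60 x 60 x 16 mm, loose, lying between the trays and the stock. Origin at the centre of its underside. To be left alone.
Mind the look-alikes: they are no part of the job. Leave any yellow look-alike of the brush alone.

How it is judged:
By the outcome, as a careful person would: the job done as asked, in the order asked, and still so for the second after the job is handed in, with the robot touching nothing.
It also fails if it takes over 128 s, if anything falls off the work surface, if the arm or the gripper's body presses on something with over 40 N, if the wrist force passes 120 N, or if a joint passes its speed limit or range.

## Working session

There is one attempt and no reset: what is moved stays moved. The work goes in short steps, Python scripts to look and compute and a tool call to move; the robot and the scene stay as the last step left them, time stands still between calls to the robot, and variables do not carry over. Pictures are saved under pics/ and viewed, about 12 in all and at most 16, crops included, and the job is handed in when it is done.

Besides the shell and the picture viewer there is one more tool, called by a JSON object that holds its "name" and its "arguments", one argument or row to a line. carry_out: Moves the arm, as the interface text tells. Its arguments: {"type":"object","properties":{"commands":{"type":"array","items":{"type":"array"}},"newtons":{"type":"number"}},"required":["commands"]}

```bash
ls; mkdir -p pics; python3 - <<'E'
from rig import arm
import cv2,numpy as np
print(arm.read_state()); print(arm.tcp_to_grasp)
for c in ("scene","side"):
    d=arm.capture(c); cv2.imwrite(f"pics/{c}0.png",cv2.resize(d["img"],(800,600)))
    print(c,d["fx"],d["fy"],d["cx"],d["cy"],np.round(d["extrinsics"],3).tolist(),[k for k in d])
    for n in "tray_three tray_two bottle_tall bottle_short cup carton brush bell token_dish note_pad".split():
        print(n,[([round(v,3) for v in q["point"]],round(q["conf"],2)) for q in arm.tip_of(n,c)][:4])
E
```

```text
pics
{'time': 0.0, 'joints': array([-1.28374319,  0.31175093,  0.01399265,  1.51311272, -0.00442274,
        1.31921841, -0.02722007]), 'qvel': array([-0.00026266,  0.00028808,  0.00050059, -0.00147837, -0.00034099,
        0.00036743, -0.00246799]), 'joint_efforts': array([-1.95657672e-04, -3.79921782e+01,  1.45965368e-01, -2.30590439e+01,
        1.22198928e-02,  1.33517789e-02,  1.12072144e-05]), 'eef_pos': array([0.17729582, 0.51977938, 0.20938482]), 'orientation': array([-0.51395052, -3.09893554,  0.00382742]), 'contact_force': array([ 0.16272409, -0.06686018, -0.17844264]), 'ft_torque': array([-0.00131729, -0.04529803,  0.02667492]), 'width': 1.004322806604739}
0.0187
scene 432.47290100038157 432.47290100038157 261.5501025459241 194.17711415532798 [[-0.181, -0.704, 0.687, 1.356], [0.983, -0.144, 0.111, 0.106], [0.021, 0.696, 0.718, 0.875], [0.0, 0.0, 0.0, 1.0]] ['img', 'fx', 'fy', 'cx', 'cy', 'extrinsics']
tray_three [([0.468, 0.427], 0.76)]
tray_two [([0.511, 0.655], 0.95)]
bottle_tall [([0.586, 0.819], 0.91), ([0.579, 0.409], 0.66), ([0.47, 0.267], 0.46)]
bottle_short [([0.63
[... 180 characters left out ...]
.61)]
token_dish []
note_pad [([0.547, 0.515], 0.69), ([0.587, 0.408], 0.27)]
side 351.8041429725593 351.8041429725593 253.2171695069413 192.18279159758754 [[0.998, 0.022, -0.053, 0.524], [-0.055, 0.635, -0.77, -0.724], [0.016, 0.772, 0.636, 0.619], [0.0, 0.0, 0.0, 1.0]] ['img', 'fx', 'fy', 'cx', 'cy', 'extrinsics']
tray_three [([0.643, 0.414], 0.59)]
tray_two [([0.412, 0.429], 0.64)]
bottle_tall [([0.325, 0.465], 0.85)]
bottle_short [([0.519, 0.579], 0.75)]
cup [([0.872, 0.485], 0.72)]
carton [([0.364, 0.51], 0.61)]
brush [([0.752, 0.564], 0.96), ([0.868, 0.495], 0.49)]
bell [([0.622, 0.566], 0.75)]
token_dish [([0.434, 0.544], 0.89), ([0.416, 0.43], 0.21)]
note_pad [([0.525, 0.501], 0.58)]
```

View pics/scene0.png

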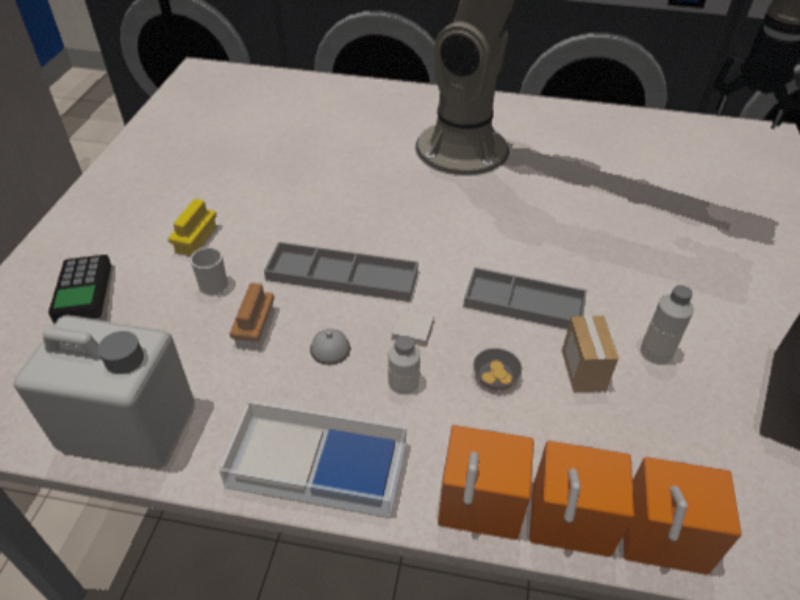

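View pics/side0.png

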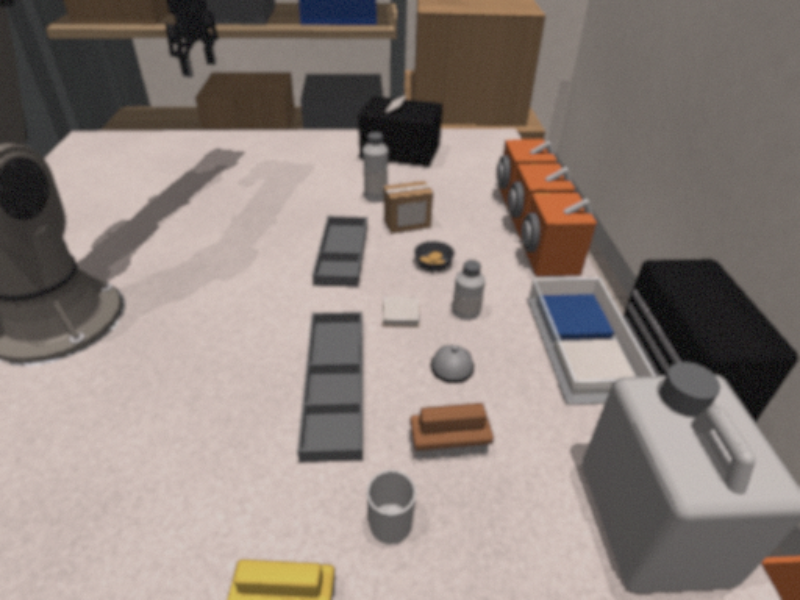

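The scene picture (800x600) shows tray_three at about (340,270) and tray_two at (525,298). The stock is the carton (590,352), cup (210,270), tall bottle (667,325), short bottle (404,365) and wooden brush (253,315). For the brush there are two candidates: the brown wooden one at (253,315) and the yellow one at (193,226). The brown one is meant, since it is the wooden one. The side picture agrees. Next I make rectified views to get positions.

```bash
cat > h.py <<'E'
from rig import arm
import cv2,numpy as np
from scipy.spatial.transform import Rotation as R
def proj(d,P):
    E=d["extrinsics"]; p=(np.asarray(P,float)-E[:3,3])@E[:3,:3]
    return np.stack([d["cx"]+d["fx"]*p[...,0]/-p[...,2], d["cy"]+d["fy"]*-p[...,1]/-p[...,2]],-1)
def ray(d,uv,z):
    E=d["extrinsics"]; v=E[:3,:3]@np.array([(uv[0]-d["cx"])/d["fx"],-(uv[1]-d["cy"])/d["fy"],-1])
    return E[:3,3]+v*(z-E[2,3])/v[2]
def top(d,z,x0,x1,y0,y1,s=1000):   # picture: columns = y, rows = x
    X,Y=np.meshgrid(np.arange(x0,x1,1/s),np.arange(y0,y1,1/s),indexing="ij")
    uv=proj(d,np.stack([X,Y,X*0+z],-1)).astype(np.float32)
    return cv2.remap(d["img"],uv[...,0],uv[...,1],cv2.INTER_LINEAR)
E
python3 - <<'E'
from h import *
D={c:arm.capture(c) for c in("scene","side")}
for n in "tray_three tray_two bottle_tall bottle_short cup carton brush bell token_dish note_pad".split():
    for c,d in D.items():
        for q in arm.tip_of(n,c)[:2]:
            print(n,c,np.round(ray(d,(q["point"][1]*512,q["point"][0]*384),0)[:2],3),round(q["conf"],2))
a=[top(D[c],0.025,.3,.7,-.42,.42,950) for c in D]
for i in a:
    for k in range(0,5): cv2.putText(i,f"{.3+.1*k:.1f}",(0,int(95*k)+8),0,.35,(0,0,255))
    for k in range(9): cv2.line(i,(int((.02+.1*k)*950),0),(int((.02+.1*k)*950),6),(0,0,255),1)
v=[x[:300] for x in a]
cv2.imwrite("pics/top.png",np.vstack(v)[:600,:800])
E
```

```text
tray_three scene [ 0.47  -0.166] 0.56
tray_three side [ 0.466 -0.162] 0.83
tray_two scene [0.483 0.176] 0.97
tray_two side [0.478 0.177] 0.79
bottle_tall scene [0.554 0.407] 0.76
bottle_tall scene [ 0.695 -0.   ] 0.29
bottle_short scene [ 0.7   -0.001] 0.84
bottle_short side [ 0.691 -0.   ] 0.83
cup scene [ 0.541 -0.381] 0.87
cup side [ 0.547 -0.388] 0.97
carton scene [0.619 0.278] 0.82
carton side [0.614 0.278] 0.57
brush scene [ 0.442 -0.464] 0.71
brush scene [ 0.627 -0.283] 0.68
brush side [ 0.634 -0.287] 0.97
bell scene [ 0.65  -0.137] 0.9
bell side [ 0.655 -0.153] 0.84
token_dish scene [0.654 0.146] 0.67
token_dish scene [0.54  0.409] 0.52
token_dish side [0.667 0.139] 0.58
note_pad scene [ 0.581 -0.012] 0.84
note_pad side [ 0.577 -0.008] 0.68
```

View pics/top.png

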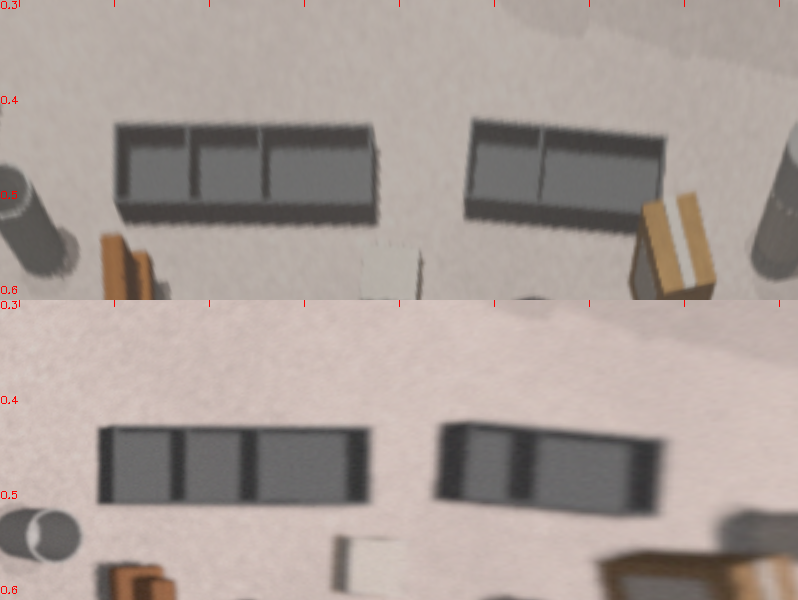

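Rims in the top view (950 px/m): tray_three's upper corners are at (115,124) and (373,124), so its yaw is about 0 and its centre about (0.472,-0.163). tray_two's are at (471,118) and (667,136), so its yaw is about -0.09 and its centre about (0.476,0.175). The long bays are on the +y side. Now the tops of the stock, each at its own height.

```bash
python3 - <<'E'
from h import *
O=[("carton",.617,.278,.085),("cup",.543,-.384,.07),("bt",.552,.405,.148),("brush",.63,-.285,.07),("bs",.694,0,.1)]
rows=[]
for c in("scene","side"):
    d=arm.capture(c); t=[]
    for n,x,y,z in O:
        im=top(d,z,x-.08,x+.08,y-.08,y+.08,1000)
        im=im[:160,:160]; im=cv2.resize(im,(160,160)); cv2.drawMarker(im,(80,80),(0,255,0),0,9,1); t.append(im)
    rows.append(np.hstack(t))
cv2.imwrite("pics/stock.png",np.vstack(rows))
E
```

```text
(no output)
```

View pics/stock.png

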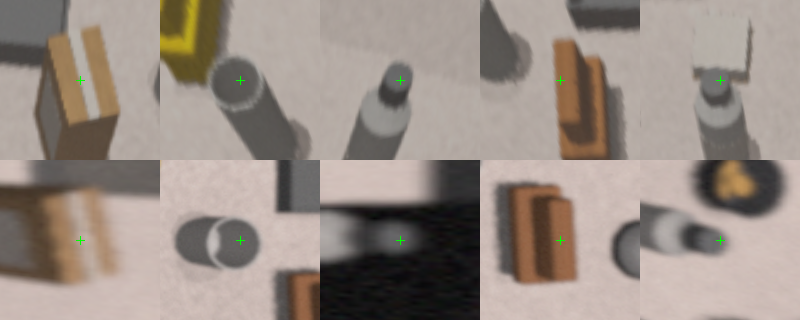

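Reading the tiles (1 mm/px): the carton's top corners in the scene tile are (49,37), (97,25), (118,112) and (67,122), giving a centre of (0.611,0.282) and a yaw of 0.21. The rest:

| Thing | Position | Yaw |
|---|---|---|
| Cup | (0.5455,-0.388) | – |
| Tall bottle | (0.5495,0.406) | – |
| Brush (brown wood in both crops, unlike the yellow one at the top of the cup tile) | (0.631,-0.283) | about 0.12 |
| Short bottle | (0.6955,-0.003) | – |

Next comes a planner that prints the moves in tool axes.

```bash
cat >> h.py <<'E'
def rot(phi):  # tool down, tool y at world angle phi (deg)
    a=np.radians(phi); return np.array([[-np.sin(a),np.cos(a),0],[np.cos(a),np.sin(a),0],[0,0,-1]]).T
def here():
    s=arm.read_state(); return s["eef_pos"],R.from_rotvec(s["orientation"])
def plan(*wp,step=.2,deg=34):   # waypoints (x,y,z,phi): one line per call: end pose in the axes at its start
    p,r=here()
    for w in wp:
        q=np.array(w[:3],float); rt=R.from_matrix(rot(w[3])); dv=(r.inv()*rt).as_rotvec()
        n=max(1,int(np.ceil(max(np.linalg.norm(q-p)/step,np.degrees(np.linalg.norm(dv))/deg))))
        for k in range(n):
            rn=r*R.from_rotvec(dv/n); pn=p+(q-p)/(n-k)
            print(np.round((r.inv()*rn).as_rotvec(),3).tolist(),np.round(r.inv().apply(pn-p),4).tolist(),"->",np.round(pn,3))
            p,r=pn,rn
def st():
    s=arm.read_state(); m=R.from_rotvec(s["orientation"]).as_matrix()
    print("t",round(s["time"],2),"pos",np.round(s["eef_pos"],4),"phi",round(np.degrees(np.arctan2(m[1,1],m[0,1])),1),"z",np.round(m[:,2],3),"F",np.round(s["contact_force"],1),"w",round(s["width"],3),"q",np.round(s["joints"],2))
E
python3 -c "
from h import *
st(); plan((.611,.282,.2,102),(.611,.282,.10,102))"
```

```text
t 2.3 pos [0.1776 0.5206 0.2105] phi 71.2 z [ 0.  0. -1.] F [ 0.7  1.  -0.1] w 1.001 q [-1.28  0.31  0.01  1.51 -0.    1.32 -0.03]
[0.0, 0.0, -0.179] [-0.1624, -0.0286, 0.0035] -> [0.322 0.441 0.207]
[0.0, 0.0, -0.179] [-0.1547, -0.0571, 0.0035] -> [0.467 0.362 0.204]
[0.0, 0.0, -0.179] [-0.142, -0.0838, 0.0035] -> [0.611 0.282 0.2  ]
[-0.0, -0.0, 0.0] [-0.0, 0.0, 0.1] -> [0.611 0.282 0.1  ]
```

{"name": "carry_out", "arguments": {
  "commands": [
    [[0, 0, -0.036], [-0.032, -0.006, 0.001], 100],
    [[0, 0, -0.072], [-0.065, -0.011, 0.001], 100],
    [[0, 0, -0.107], [-0.097, -0.017, 0.002], 100],
    [[0, 0, -0.143], [-0.13, -0.023, 0.003], 100],
    [[0, 0, -0.179], [-0.162, -0.029, 0.003], 100]
  ],
  "newtons": 40
}}

```text
time: 2.8
eef_pos: [0.3227, 0.4399, 0.2075]
orientation: [0.233, 3.133, -0.0]
contact_force: [0.4, -0.4, -0.3]
width: 1.001
```

{"name": "carry_out", "arguments": {
  "commands": [
    [[0, 0, -0.036], [-0.031, -0.011, 0.001], 100],
    [[0, 0, -0.072], [-0.062, -0.023, 0.001], 100],
    [[0, 0, -0.107], [-0.093, -0.034, 0.002], 100],
    [[0, 0, -0.143], [-0.124, -0.046, 0.003], 100],
    [[0, 0, -0.179], [-0.155, -0.057, 0.003], 100]
  ]
}}

```text
time: 3.3
eef_pos: [0.4673, 0.3605, 0.2044]
orientation: [0.048, -3.141, 0.0]
contact_force: [-0.6, 0.4, -0.1]
width: 0.998
```

{"name": "carry_out", "arguments": {
  "commands": [
    [[0, 0, -0.036], [-0.028, -0.017, 0.001], 100],
    [[0, 0, -0.072], [-0.057, -0.034, 0.001], 100],
    [[0, 0, -0.107], [-0.085, -0.05, 0.002], 100],
    [[0, 0, -0.143], [-0.114, -0.067, 0.003], 100],
    [[0, 0, -0.179], [-0.142, -0.084, 0.003], 100]
  ]
}}

```text
time: 3.8
eef_pos: [0.6117, 0.2808, 0.2012]
orientation: [0.329, -3.124, 0.0]
contact_force: [0.3, 0.4, 0.3]
width: 0.997
```

```bash
python3 - <<'E'
from h import *
st()
p,r=here(); d=arm.capture("wrist")
cv2.imwrite("pics/w1.png",d["img"]); print({k:(np.round(d[k],4).tolist()) for k in d if k!="img"})
plan((.611,.282,.036,102))
E
```

```text
t 3.8 pos [0.6117 0.2808 0.2012] phi 102.0 z [-0. -0. -1.] F [0.3 0.4 0.3] w 0.997 q [-0.53  0.58  0.13  1.14 -0.07  1.43  1.37]
{'fx': 297.3186, 'fy': 297.3186, 'cx': 252.9181, 'cy': 190.4258, 'hand_eye': [[0.0014, 0.9506, 0.3103, 0.0809], [1.0, -0.0014, -0.0002, 0.0001], [0.0003, 0.3103, -0.9506, -0.1628], [0.0, 0.0, 0.0, 1.0]]}
[-0.007, 0.004, -0.007] [0.0055, 0.0103, 0.1643] -> [0.611 0.282 0.036]
```

View pics/w1.png

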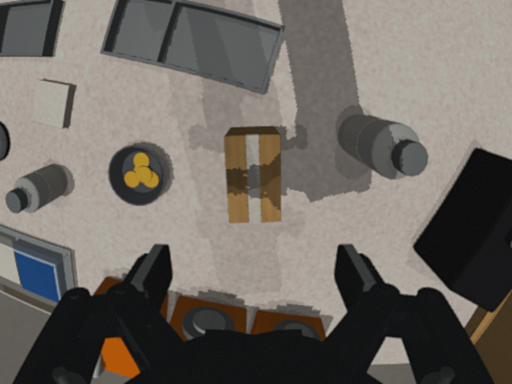

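The wrist picture shows the carton's top, corners at about (225,135), (281,133), (282,221) and (229,222), well centred and square to the jaws. The token dish (140,175) and the tall bottle (380,145) are clear of the fingers.

```bash
cat >> h.py <<'E'
def wray(d,p,r,uv,z):   # wrist pixel -> world at height z
    v=np.array([uv[0]-d["cx"],uv[1]-d["cy"]])/d["fx"]; t=np.linalg.norm(v)+1e-9
    c=np.array([v[0]/t*np.sin(t),-v[1]/t*np.sin(t),-np.cos(t)])
    H=d["hand_eye"]; o=r.apply(H[:3,3])+p; w=r.apply(H[:3,:3]@c)
    return (o+w*(z-o[2])/w[2])[:2]
def wproj(d,p,r,P):
    H=d["hand_eye"]; c=(r.inv().apply(np.asarray(P)-p)-H[:3,3])@H[:3,:3]
    n=np.linalg.norm(c[...,:2],axis=-1); t=np.arctan2(n,-c[...,2])*d["fx"]/(n+1e-12)
    return np.stack([d["cx"]+c[...,0]*t,d["cy"]-c[...,1]*t],-1)
E
python3 - <<'E'
from h import *
for i in range(2):
    p,r=here(); d=arm.capture("wrist"); st()
c=np.array([wray(d,p,r,u,.085) for u in((225,135),(281,133),(282,221),(229,222))])
print(c.round(3),c.mean(0).round(3)); 
for e in (c[3]-c[0],c[2]-c[1]): print(np.arctan2(e[1],e[0]))
plan((.611,.282,.036,102))
E
```

```text
t 3.9 pos [0.6154 0.275  0.2003] phi 101.4 z [ 0.003 -0.005 -1.   ] F [ 0.6 -0.5 -0.6] w 0.998 q [-0.53  0.58  0.14  1.14 -0.07  1.43  1.37]
t 3.95 pos [0.6129 0.278  0.2006] phi 101.6 z [ 0.    -0.003 -1.   ] F [-0.1 -0.1 -0.6] w 1.005 q [-0.53  0.58  0.13  1.14 -0.07  1.43  1.37]
[[0.577 0.24 ]
 [0.564 0.291]
 [0.652 0.312]
 [0.664 0.259]] [0.614 0.276]
0.22050261741024807
0.23968239590388932
[-0.003, -0.0, -0.007] [0.001, 0.0047, 0.1646] -> [0.611 0.282 0.036]
```

{"name": "carry_out", "arguments": {
  "commands": [
    [[0, 0, -0.017], [0, -0.002, 0.04], 100],
    [[0, 0, -0.017], [0, -0.002, 0.08], 100],
    [[0, 0, -0.017], [0, -0.002, 0.115], 100],
    [[0, 0, -0.017], [0, -0.002, 0.145], 100],
    [[0, 0, -0.017], [0, -0.002, 0.165], 100]
  ]
}}

```text
time: 4.45
eef_pos: [0.6081, 0.2805, 0.0336]
orientation: [0.355, -3.117, 0.0]
contact_force: [-0.6, -0.5, 0.7]
width: 0.996
```

{"name": "carry_out", "arguments": {
  "commands": [
    [[0, 0, 0], [0, 0, 0], 100],
    [[0, 0, 0], [0, 0, 0], 40],
    [[0, 0, 0], [0, 0, 0], 40],
    [[0, 0, 0], [0, 0, 0], 40],
    [[0, 0, 0], [0, 0, 0], 40]
  ],
  "newtons": 40
}}

```text
time: 4.95
eef_pos: [0.6126, 0.2811, 0.0391]
orientation: [-0.354, 3.117, 0.004]
contact_force: [-0.4, 0.9, 5.0]
width: 0.623
```

```bash
python3 - <<'E'
from h import *
st()
E
```

```text
t 4.95 pos [0.6126 0.2811 0.0391] phi 102.9 z [ 0.004  0.003 -1.   ] F [-0.4  0.9  5. ] w 0.623 q [-0.52  0.69  0.11  1.36 -0.08  1.09  1.4 ]
```

{"name": "carry_out", "arguments": {
  "commands": [
    [[0, 0, 0], [0, 0, 0], 40],
    [[0, 0, 0], [0, 0, -0.01], 40],
    [[0, 0, 0], [0, 0, -0.03], 40],
    [[0, 0, 0], [0, 0, -0.06], 40],
    [[0, 0, 0], [0, 0, -0.084], 40]
  ]
}}

```text
time: 5.45
eef_pos: [0.6106, 0.2787, 0.1211]
orientation: [0.352, -3.12, 0.002]
contact_force: [0.4, 0.0, -2.6]
width: 0.623
```

```bash
python3 - <<'E'
from h import *
for i in range(2): p,r=here(); arm.capture("wrist");st()
plan((.472,-.087,.12,0))
E
```

```text
t 5.5 pos [0.6135 0.28   0.1264] phi 102.9 z [ 0.007  0.003 -1.   ] F [1.6 0.4 1.4] w 0.625 q [-0.53  0.61  0.12  1.26 -0.07  1.26  1.39]
t 5.55 pos [0.6138 0.2801 0.1247] phi 102.9 z [ 0.007  0.003 -1.   ] F [ 1.   1.  -2.2] w 0.624 q [-0.53  0.61  0.12  1.27 -0.07  1.26  1.39]
[0.002, 0.001, 0.449] [0.055, -0.0816, 0.0007] -> [0.578 0.188 0.124]
[0.002, 0.001, 0.449] [0.0142, -0.0974, 0.0009] -> [0.543 0.097 0.122]
[0.002, 0.001, 0.449] [-0.0295, -0.0939, 0.0011] -> [0.507 0.005 0.121]
[0.002, 0.001, 0.449] [-0.0673, -0.0718, 0.0012] -> [ 0.472 -0.087  0.12 ]
```

{"name": "carry_out", "arguments": {
  "commands": [
    [[0, 0, 0.09], [0.011, -0.016, 0], 40],
    [[0, 0, 0.18], [0.022, -0.033, 0], 40],
    [[0, 0, 0.27], [0.033, -0.049, 0], 40],
    [[0, 0, 0.36], [0.044, -0.065, 0.001], 40],
    [[0, 0, 0.449], [0.055, -0.082, 0.001], 40]
  ]
}}

```text
time: 6.05
eef_pos: [0.5737, 0.186, 0.117]
orientation: [-0.356, -3.117, 0.003]
contact_force: [0.2, 0.2, -2.8]
width: 0.625
```

{"name": "carry_out", "arguments": {
  "commands": [
    [[0, 0, 0.09], [0.003, -0.02, 0], 40],
    [[0, 0, 0.18], [0.006, -0.039, 0], 40],
    [[0, 0, 0.27], [0.008, -0.058, 0], 40],
    [[0, 0, 0.36], [0.011, -0.078, 0.001], 40],
    [[0, 0, 0.449], [0.014, -0.097, 0.001], 40]
  ]
}}

```text
time: 6.55
eef_pos: [0.5384, 0.0944, 0.1164]
orientation: [-1.042, -2.96, 0.004]
contact_force: [-0.4, 0.3, -2.0]
width: 0.625
```

{"name": "carry_out", "arguments": {
  "commands": [
    [[0, 0, 0.09], [-0.006, -0.019, 0], 40],
    [[0, 0, 0.18], [-0.012, -0.038, 0], 40],
    [[0, 0, 0.27], [-0.018, -0.056, 0], 40],
    [[0, 0, 0.36], [-0.024, -0.075, 0.001], 40],
    [[0, 0, 0.449], [-0.03, -0.094, 0.001], 40]
  ]
}}

```text
time: 7.05
eef_pos: [0.5033, 0.0027, 0.1156]
orientation: [-1.675, -2.654, 0.004]
contact_force: [0.9, 0.5, -2.6]
width: 0.625
```

{"name": "carry_out", "arguments": {
  "commands": [
    [[0, 0, 0.11], [-0.017, -0.018, 0], 40],
    [[0, 0, 0.22], [-0.034, -0.036, 0], 40],
    [[0, 0, 0.33], [-0.05, -0.054, 0], 40],
    [[0, 0, 0.449], [-0.067, -0.072, 0.001], 40],
    [[0, 0, 0.449], [-0.067, -0.072, 0.001], 40]
  ]
}}

```text
time: 7.55
eef_pos: [0.4662, -0.0927, 0.1151]
orientation: [-2.23, -2.211, 0.008]
contact_force: [0.2, -0.6, -2.7]
width: 0.622
```

```bash
python3 - <<'E'
from h import *
for i in range(3): p,r=here(); d=arm.capture("wrist")
st()
cv2.imwrite("pics/w2.png",d["img"])
plan((.472,-.087,.041,0))
E
```

```text
t 7.7 pos [ 0.469  -0.0871  0.1155] phi 0.1 z [-0.002  0.001 -1.   ] F [ 0.2  0.6 -2.8] w 0.622 q [-0.36  0.27  0.61  1.86 -0.18  1.06  0.33]
[-0.002, -0.001, 0.001] [-0.0, 0.0031, 0.0745] -> [ 0.472 -0.087  0.041]
```

View pics/w2.png

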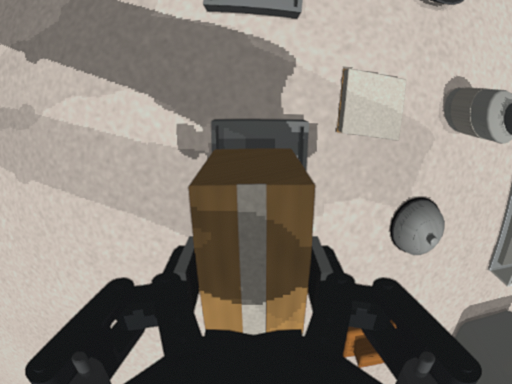

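The carton is held square, with the tray's +y end wall showing beyond it: outer rim corners at (212,121) and (307,120). I use these to check the tray's position.

```bash
python3 - <<'E'
from h import *
p,r=here(); d=arm.capture("wrist")
for u in((212,121),(307,120)): print(wray(d,p,r,u,.025).round(4))
c=np.array([wray(d,p,r,u,.112) for u in((190,184),(314,184))]);print(c.round(4))
E
```

```text
[ 0.4326 -0.0281]
[ 0.5138 -0.0267]
[[ 0.4305 -0.0579]
 [ 0.504  -0.0577]]
```

{"name": "carry_out", "arguments": {
  "commands": [
    [[0, 0, 0], [0, 0.003, 0.02], 40],
    [[0, 0, 0], [0, 0.003, 0.04], 40],
    [[0, 0, 0], [0, 0.003, 0.055], 40],
    [[0, 0, 0], [0, 0.003, 0.063], 40],
    [[0, 0, 0], [0, 0.003, 0.066], 40]
  ]
}}

```text
time: 8.25
eef_pos: [0.4723, -0.0869, 0.0495]
orientation: [-2.218, -2.223, 0.002]
contact_force: [0.6, 0.0, -3.7]
width: 0.626
```

{"name": "carry_out", "arguments": {
  "commands": [
    [[0, 0, 0], [0, 0, 0.001], 40],
    [[0, 0, 0], [0, 0, 0.003], 40],
    [[0, 0, 0], [0, 0, 0.004], 40],
    [[0, 0, 0], [0, 0, 0.005], 40],
    [[0, 0, 0], [0, 0, 0.005], 40]
  ]
}}

```text
time: 8.75
eef_pos: [0.4729, -0.088, 0.0457]
orientation: [2.221, 2.221, 0.001]
contact_force: [-0.4, 0.7, -2.3]
width: 0.623
```

```bash
python3 -c "
from h import *
st()"
```

```text
t 8.75 pos [ 0.4729 -0.088   0.0457] phi 0.0 z [ 0.  0. -1.] F [-0.4  0.7 -2.3] w 0.623 q [-0.31  0.38  0.58  1.94 -0.26  0.9   0.39]
```

{"name": "carry_out", "arguments": {
  "commands": [
    [[0, 0, 0], [0, 0, 0.001], 40],
    [[0, 0, 0], [0, 0, 0.002], 40],
    [[0, 0, 0], [0, 0, 0.003], 40],
    [[0, 0, 0], [0, 0, 0.003], 40],
    [[0, 0, 0], [0, 0, 0.003], 40]
  ]
}}

```text
time: 9.25
eef_pos: [0.4729, -0.0877, 0.043]
orientation: [-2.221, -2.222, -0.001]
contact_force: [-2.2, 1.2, 4.1]
width: 0.624
```

{"name": "carry_out", "arguments": {
  "commands": [
    [[0, 0, 0], [0, 0, 0.001], 40],
    [[0, 0, 0], [0, 0, 0.001], 40],
    [[0, 0, 0], [0, 0, 0.002], 40],
    [[0, 0, 0], [0, 0, 0.002], 40],
    [[0, 0, 0], [0, 0, 0.002], 40]
  ]
}}

```text
time: 9.75
eef_pos: [0.4732, -0.0876, 0.0428]
orientation: [-2.22, -2.222, -0.003]
contact_force: [-4.9, 2.7, 18.4]
width: 0.624
```

The carton is down on the floor: z stopped at 0.043 and the force rose. I ease off 2 mm, open and rise.

{"name": "carry_out", "arguments": {
  "commands": [
    [[0, 0, 0], [0, 0, -0.002], 40],
    [[0, 0, 0], [0, 0, -0.002], 40],
    [[0, 0, 0], [0, 0, -0.002], 75],
    [[0, 0, 0], [0, 0, -0.002], 90],
    [[0, 0, 0], [0, 0, -0.002], 90]
  ]
}}

```text
time: 10.25
eef_pos: [0.4728, -0.0881, 0.0423]
orientation: [2.221, 2.221, -0.0]
contact_force: [-0.2, 0.3, -0.8]
width: 0.897
```

{"name": "carry_out", "arguments": {
  "commands": [
    [[0, 0, 0], [0, 0, -0.005], 90],
    [[0, 0, 0], [0, 0, -0.035], 90],
    [[0, 0, 0], [0, 0, -0.07], 90],
    [[0, 0, 0], [0, 0, -0.105], 100],
    [[0, 0, 0], [0, 0, -0.105], 100]
  ]
}}

```text
time: 10.75
eef_pos: [0.477, -0.0892, 0.1526]
orientation: [2.216, 2.215, 0.012]
contact_force: [1.8, -0.4, 0.3]
width: 1.0
```

```bash
python3 - <<'E'
from h import *
for i in range(2): arm.capture("wrist")
st()
plan((.5455,-.388,.148,0),(.5455,-.388,.027,0))
E
```

```text
t 10.85 pos [ 0.4734 -0.088   0.1484] phi 0.0 z [ 0.002  0.    -1.   ] F [-0.7  0.9 -0.6] w 0.999 q [-0.37  0.24  0.62  1.81 -0.16  1.14  0.3 ]
[0.001, -0.0, 0.0] [-0.15, 0.036, 0.0003] -> [ 0.509 -0.238  0.148]
[0.001, -0.0, 0.0] [-0.15, 0.036, 0.0002] -> [ 0.546 -0.388  0.148]
[-0.0, -0.0, 0.0] [-0.0, 0.0, 0.121] -> [ 0.546 -0.388  0.027]
```

{"name": "carry_out", "arguments": {
  "commands": [
    [[0, 0, 0], [-0.03, 0.007, 0], 100],
    [[0, 0, 0], [-0.06, 0.014, 0], 100],
    [[0, 0, 0], [-0.09, 0.022, 0], 100],
    [[0, 0, 0], [-0.12, 0.029, 0], 100],
    [[0, 0, 0], [-0.15, 0.036, 0], 100]
  ]
}}

```text
time: 11.35
eef_pos: [0.5079, -0.2384, 0.1456]
orientation: [-2.219, -2.219, 0.002]
contact_force: [-0.6, -1.1, 0.3]
width: 1.002
```

{"name": "carry_out", "arguments": {
  "commands": [
    [[0, 0, 0], [-0.04, 0.01, 0], 100],
    [[0, 0, 0], [-0.08, 0.02, 0], 100],
    [[0, 0, 0], [-0.12, 0.029, 0], 100],
    [[0, 0, 0], [-0.15, 0.036, 0], 100],
    [[0, 0, 0], [-0.15, 0.036, 0], 100]
  ]
}}

```text
time: 11.85
eef_pos: [0.5415, -0.3936, 0.1446]
orientation: [-2.228, -2.212, 0.009]
contact_force: [-0.8, 1.0, 0.1]
width: 0.999
```

```bash
python3 - <<'E'
from h import *
for i in range(3): p,r=here(); d=arm.capture("wrist")
st(); cv2.imwrite("pics/w3.png",d["img"])
a=np.linspace(0,6.28,60)
im=d["img"].copy()
for rad,z,c in((.028,.07,(0,255,0)),(.026,0,(0,0,255))):
    P=np.stack([.5455+rad*np.cos(a),-.388+rad*np.sin(a),a*0+z],-1)
    cv2.polylines(im,[wproj(d,p,r,P).round().astype(np.int32)],True,c,1)
cv2.imwrite("pics/w3.png",im)
E
```

```text
t 12.0 pos [ 0.5443 -0.3865  0.1457] phi 0.0 z [-0.002  0.003 -1.   ] F [-0.5 -0.1  0.4] w 1.002 q [ 0.23  0.66  0.64  1.26 -0.38  1.35  0.85]
```

View pics/w3.png

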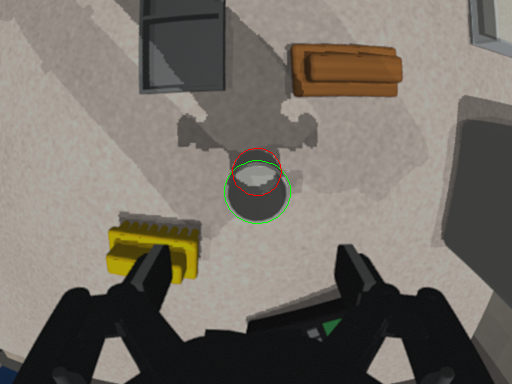

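The drawn cup model (rim in green, foot in red) matches the cup at (257,190). The yellow brush (150,245) stays clear of the left finger. I go down for it.

{"name": "carry_out", "arguments": {
  "commands": [
    [[0, 0, 0], [0, 0.001, 0.035], 100],
    [[0, 0, 0], [0, 0.001, 0.07], 100],
    [[0, 0, 0], [0, 0.001, 0.095], 100],
    [[0, 0, 0], [0, 0.001, 0.113], 100],
    [[0, 0, 0], [0, 0.001, 0.115], 100]
  ]
}}

```text
time: 12.5
eef_pos: [0.5446, -0.3833, 0.029]
orientation: [-2.213, -2.219, -0.001]
contact_force: [-0.3, -0.5, -0.7]
width: 1.002
```

{"name": "carry_out", "arguments": {
  "commands": [
    [[0, 0, 0], [0, 0, 0], 100],
    [[0, 0, 0], [0, 0, 0], 50],
    [[0, 0, 0], [0, 0, 0], 50],
    [[0, 0, 0], [0, 0, 0], 50],
    [[0, 0, 0], [0, 0, 0], 50]
  ],
  "newtons": 25
}}

```text
time: 13.0
eef_pos: [0.5468, -0.3886, 0.0345]
orientation: [2.219, 2.22, 0.002]
contact_force: [-0.6, 1.5, 6.7]
width: 0.639
```

```bash
python3 - <<'E'
from h import *
st()
d=arm.capture("wrist"); p=np.array([.5443,-.3865,.1457]); r=R.from_matrix(rot(0))
c=np.array([wray(d,p,r,u,.07) for u in((306,55),(402,57),(402,82),(306,81))]); print(c.round(3),c.mean(0).round(4))
E
```

```text
t 13.0 pos [ 0.5468 -0.3886  0.0345] phi 0.0 z [ 0.003 -0.001 -1.   ] F [-0.6  1.5  6.7] w 0.639 q [ 0.24  0.75  0.6   1.39 -0.44  1.13  0.9 ]
[[ 0.585 -0.272]
 [ 0.67  -0.265]
 [ 0.67  -0.287]
 [ 0.585 -0.294]] [ 0.6276 -0.2796]
```

{"name": "carry_out", "arguments": {
  "commands": [
    [[0, 0, 0], [0, 0, 0], 50],
    [[0, 0, 0], [0, 0, -0.01], 50],
    [[0, 0, 0], [0, 0, -0.03], 50],
    [[0, 0, 0], [0, 0, -0.06], 50],
    [[0, 0, 0], [0, 0, -0.06], 50]
  ]
}}

```text
time: 13.55
eef_pos: [0.5481, -0.3908, 0.0978]
orientation: [2.215, 2.215, 0.001]
contact_force: [1.0, -0.4, -0.3]
width: 0.634
```

```bash
python3 - <<'E'
from h import *
for i in range(2): arm.capture("wrist")
st(); plan((.473,-.183,.09,0),step=.12)
E
```

```text
t 13.65 pos [ 0.5461 -0.3884  0.0935] phi -0.0 z [ 0.002 -0.001 -1.   ] F [-0.3 -0.  -0.7] w 0.638 q [ 0.23  0.7   0.62  1.33 -0.41  1.24  0.87]
[0.001, 0.001, -0.0] [0.1027, -0.0366, 0.0016] -> [ 0.51  -0.286  0.092]
[0.001, 0.001, -0.0] [0.1027, -0.0366, 0.0017] -> [ 0.473 -0.183  0.09 ]
```

{"name": "carry_out", "arguments": {
  "commands": [
    [[0, 0, 0], [0.025, -0.009, 0], 50],
    [[0, 0, 0], [0.05, -0.018, 0], 50],
    [[0, 0, 0], [0.08, -0.028, 0], 50],
    [[0, 0, 0], [0.11, -0.039, 0], 50],
    [[0, 0, 0], [0.14, -0.05, 0], 50]
  ]
}}

```text
time: 14.15
eef_pos: [0.4942, -0.2459, 0.0909]
orientation: [-2.219, -2.22, 0.002]
contact_force: [1.0, 1.1, 0.3]
width: 0.634
```

{"name": "carry_out", "arguments": {
  "commands": [
    [[0, 0, 0], [0.025, -0.009, 0], 50],
    [[0, 0, 0], [0.045, -0.016, 0], 50],
    [[0, 0, 0], [0.06, -0.021, 0], 50],
    [[0, 0, 0], [0.065, -0.023, 0], 50],
    [[0, 0, 0], [0.065, -0.023, 0], 50]
  ]
}}

```text
time: 14.65
eef_pos: [0.4721, -0.1819, 0.0917]
orientation: [-2.219, -2.222, 0.001]
contact_force: [0.2, -0.7, 0.1]
width: 0.641
```

```bash
python3 - <<'E'
from h import *
for i in range(2): p,r=here(); d=arm.capture("wrist")
st(); plan((.473,-.183,.044,0))
im=d["img"].copy()
for y0 in (-.299,-.223,-.147,-.031):
    P=[[.431,y0,.025],[.515,y0,.025]]
    for pt in wproj(d,p,r,P): cv2.circle(im,tuple(int(round(v)) for v in pt),3,(0,255,0),1)
cv2.imwrite("pics/w4.png",im)
E
```

```text
t 14.75 pos [ 0.4727 -0.1839  0.0923] phi -0.0 z [-0.    -0.001 -1.   ] F [ 0.   0.6 -0.7] w 0.636 q [-0.19  0.38  0.67  1.82 -0.27  1.04  0.59]
[-0.0, 0.001, -0.001] [0.001, 0.0003, 0.0483] -> [ 0.473 -0.183  0.044]
```

View pics/w4.png

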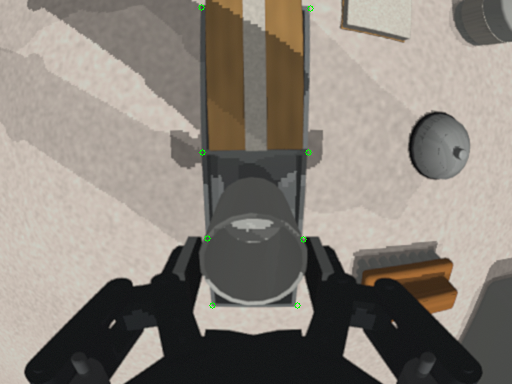

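The tray model points (green) lie on the real tray corners and dividers. The carton stands square in the long bay, and the cup is over the middle bay. Lowering now.

{"name": "carry_out", "arguments": {
  "commands": [
    [[0, 0, 0], [0.001, 0, 0.02], 50],
    [[0, 0, 0], [0.001, 0, 0.035], 50],
    [[0, 0, 0], [0.001, 0, 0.045], 50],
    [[0, 0, 0], [0.001, 0, 0.049], 50],
    [[0, 0, 0], [0.001, 0, 0.05], 50]
  ]
}}

```text
time: 15.25
eef_pos: [0.4726, -0.1826, 0.0422]
orientation: [-2.222, -2.22, 0.001]
contact_force: [0.6, -0.8, -0.2]
width: 0.638
```

{"name": "carry_out", "arguments": {
  "commands": [
    [[0, 0, 0], [0, 0, 0.001], 50],
    [[0, 0, 0], [0, 0, 0.002], 50],
    [[0, 0, 0], [0, 0, 0.003], 50],
    [[0, 0, 0], [0, 0, 0.004], 50],
    [[0, 0, 0], [0, 0, 0.004], 50]
  ]
}}

```text
time: 15.75
eef_pos: [0.4729, -0.1819, 0.0386]
orientation: [2.221, 2.221, 0.0]
contact_force: [-0.5, 1.0, 0.4]
width: 0.634
```

{"name": "carry_out", "arguments": {
  "commands": [
    [[0, 0, 0], [0, 0, 0.001], 50],
    [[0, 0, 0], [0, 0, 0.001], 50],
    [[0, 0, 0], [0, 0, 0.002], 50],
    [[0, 0, 0], [0, 0, 0.002], 50],
    [[0, 0, 0], [0, 0, 0.002], 50]
  ]
}}

```text
time: 16.25
eef_pos: [0.473, -0.182, 0.0384]
orientation: [-2.221, -2.221, -0.002]
contact_force: [-3.4, 2.3, 13.1]
width: 0.633
```

{"name": "carry_out", "arguments": {
  "commands": [
    [[0, 0, 0], [0, 0, -0.002], 50],
    [[0, 0, 0], [0, 0, -0.002], 50],
    [[0, 0, 0], [0, 0, -0.002], 75],
    [[0, 0, 0], [0, 0, -0.002], 90],
    [[0, 0, 0], [0, 0, -0.002], 90]
  ]
}}

```text
time: 16.75
eef_pos: [0.4727, -0.1819, 0.0383]
orientation: [-2.221, -2.221, 0.0]
contact_force: [-0.1, -0.4, -0.2]
width: 0.898
```

{"name": "carry_out", "arguments": {
  "commands": [
    [[0, 0, 0], [0, 0, -0.01], 90],
    [[0, 0, 0], [0, 0, -0.05], 90],
    [[0, 0, 0], [0, 0, -0.095], 90],
    [[0, 0, 0], [0, 0, -0.14], 100],
    [[0, 0, 0], [0, 0, -0.165], 100]
  ]
}}

```text
time: 17.25
eef_pos: [0.4744, -0.1833, 0.2082]
orientation: [2.218, 2.217, 0.005]
contact_force: [-0.3, -0.4, 0.1]
width: 1.002
```

```bash
python3 - <<'E'
from h import *
for i in range(2): p,r=here(); d=arm.capture("wrist")
st(); plan((.5495,.406,.205,0))
E
```

```text
t 17.35 pos [ 0.4757 -0.1837  0.2086] phi -0.0 z [ 0.01  -0.003 -1.   ] F [0.3 1.2 1.2] w 1.001 q [-0.24  0.26  0.72  1.65 -0.18  1.29  0.51]
[0.003, 0.001, -0.0] [0.1966, 0.0245, 0.0009] -> [0.5   0.013 0.207]
[0.003, 0.001, -0.0] [0.1966, 0.0246, 0.001] -> [0.525 0.209 0.206]
[0.003, 0.001, -0.0] [0.1966, 0.0246, 0.0011] -> [0.55  0.406 0.205]
```

{"name": "carry_out", "arguments": {
  "commands": [
    [[0, 0, 0], [0.03, 0.004, 0], 100],
    [[0, 0, 0], [0.07, 0.009, 0], 100],
    [[0, 0, 0], [0.11, 0.014, 0], 100],
    [[0, 0, 0], [0.153, 0.02, 0], 100],
    [[0, 0, 0], [0.196, 0.0255, 0], 100]
  ]
}}

```text
time: 17.85
eef_pos: [0.4976, 0.0155, 0.203]
orientation: [-2.222, -2.22, 0.001]
contact_force: [-0.2, 0.6, -0.5]
width: 0.997
```

{"name": "carry_out", "arguments": {
  "commands": [
    [[0, 0, 0], [0.04, 0.005, 0], 100],
    [[0, 0, 0], [0.08, 0.01, 0], 100],
    [[0, 0, 0], [0.12, 0.015, 0], 100],
    [[0, 0, 0], [0.16, 0.02, 0], 100],
    [[0, 0, 0], [0.196, 0.0255, 0], 100]
  ]
}}

```text
time: 18.35
eef_pos: [0.5228, 0.2122, 0.2027]
orientation: [-2.219, -2.222, 0.002]
contact_force: [-0.3, -0.9, 0.6]
width: 0.999
```

{"name": "carry_out", "arguments": {
  "commands": [
    [[0, 0, 0], [0.045, 0.006, 0], 100],
    [[0, 0, 0], [0.09, 0.012, 0], 100],
    [[0, 0, 0], [0.135, 0.018, 0], 100],
    [[0, 0, 0], [0.17, 0.022, 0], 100],
    [[0, 0, 0], [0.196, 0.0255, 0], 100]
  ]
}}

```text
time: 18.85
eef_pos: [0.5476, 0.4093, 0.2018]
orientation: [-2.217, -2.224, 0.003]
contact_force: [0.6, 0.3, -0.9]
width: 1.0
```

```bash
python3 - <<'E'
from h import *
for i in range(3): p,r=here(); d=arm.capture("wrist")
st(); im=d["img"].copy()
a=np.linspace(0,6.28,60)
for rad,z,c in((.015,.148,(0,255,0)),(.027,.115,(255,255,0)),(.027,0,(0,0,255))):
    P=np.stack([.5495+rad*np.cos(a),.406+rad*np.sin(a),a*0+z],-1)
    cv2.polylines(im,[wproj(d,p,r,P).round().astype(np.int32)],True,c,1)
cv2.imwrite("pics/w5.png",im)
E
```

```text
t 19.0 pos [0.5477 0.4081 0.2014] phi 0.2 z [-0.003 -0.001 -1.   ] F [ 0.1  0.1 -0.7] w 1.002 q [-0.9   0.63  0.44  1.1  -0.26  1.46 -0.5 ]
```

View pics/w5.png

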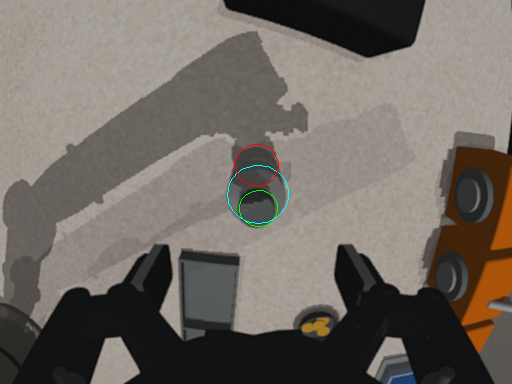

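The bottle model (cap in green, shoulder, foot) lies on the bottle at (258,195). Down.

{"name": "carry_out", "arguments": {
  "commands": [
    [[0, 0, 0], [-0.002, 0.001, 0.03], 100],
    [[0, 0, 0], [-0.002, 0.001, 0.06], 100],
    [[0, 0, 0], [-0.002, 0.001, 0.09], 100],
    [[0, 0, 0], [-0.002, 0.001, 0.11], 100],
    [[0, 0, 0], [-0.002, 0.001, 0.118], 100]
  ]
}}

```text
time: 19.5
eef_pos: [0.5488, 0.4005, 0.0825]
orientation: [2.224, 2.218, -0.01]
contact_force: [0.1, 0.6, 0.6]
width: 0.997
```

{"name": "carry_out", "arguments": {
  "commands": [
    [[0, 0, 0], [0, 0, 0], 100],
    [[0, 0, 0], [0, 0, 0], 40],
    [[0, 0, 0], [0, 0, 0], 40],
    [[0, 0, 0], [0, 0, 0], 40],
    [[0, 0, 0], [0, 0, 0], 40]
  ],
  "newtons": 45
}}

```text
time: 20.0
eef_pos: [0.5512, 0.4049, 0.0882]
orientation: [2.221, 2.222, 0.006]
contact_force: [-1.1, -0.4, 5.8]
width: 0.588
```

{"name": "carry_out", "arguments": {
  "commands": [
    [[0, 0, 0], [0, 0, 0], 40],
    [[0, 0, 0], [0, 0, -0.005], 40],
    [[0, 0, 0], [0, 0, -0.02], 40],
    [[0, 0, 0], [0, 0, -0.04], 40],
    [[0, 0, 0], [0, 0, -0.06], 40]
  ]
}}

```text
time: 20.5
eef_pos: [0.5499, 0.4038, 0.146]
orientation: [2.221, 2.221, -0.002]
contact_force: [-0.3, 0.0, -2.7]
width: 0.587
```

```bash
python3 - <<'E'
from h import *
for i in range(2): p,r=here(); d=arm.capture("wrist")
st(); plan((.473,-.259,.21,0))
E
```

```text
t 20.6 pos [0.5526 0.4051 0.1496] phi 0.0 z [ 0.006  0.004 -1.   ] F [ 1.2  0.7 -3.1] w 0.584 q [-0.9   0.65  0.44  1.2  -0.26  1.34 -0.49]
[0.002, -0.001, 0.0] [-0.166, -0.0198, -0.0159] -> [0.533 0.239 0.165]
[0.002, -0.001, 0.0] [-0.166, -0.0198, -0.0157] -> [0.513 0.073 0.18 ]
[0.002, -0.001, 0.0] [-0.166, -0.0199, -0.0155] -> [ 0.493 -0.093  0.195]
[0.002, -0.001, 0.0] [-0.166, -0.0199, -0.0153] -> [ 0.473 -0.259  0.21 ]
```

The width of 0.587 (50 mm) is less than the 54 mm body, so the pads may be on the shoulder. I check how the bottle hangs.

```bash
python3 - <<'E'
from h import *
t=[]
for c in("scene","side"):
    d=arm.capture(c); u,v=proj(d,[.55,.405,.12]).round().astype(int)
    s=cv2.getRectSubPix(d["img"],(130,130),(float(u),float(v))); t.append(cv2.resize(s,(400,400),interpolation=cv2.INTER_CUBIC))
cv2.imwrite("pics/b1.png",np.hstack(t))
E
```

```text
(no output)
```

View pics/b1.png

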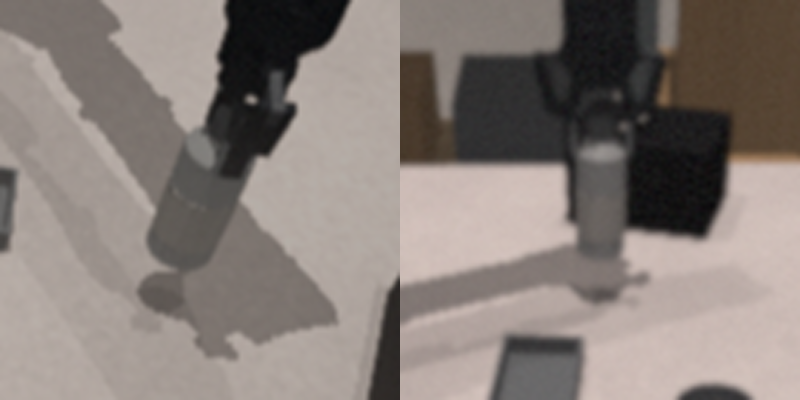

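It hangs upright, with the fingertips well below the shoulder in both crops. I carry on, gently.

{"name": "carry_out", "arguments": {
  "commands": [
    [[0, 0, 0], [-0.015, -0.002, -0.012], 40],
    [[0, 0, 0], [-0.035, -0.005, -0.025], 40],
    [[0, 0, 0], [-0.06, -0.007, -0.038], 40],
    [[0, 0, 0], [-0.09, -0.011, -0.05], 40],
    [[0, 0, 0], [-0.12, -0.014, -0.06], 40]
  ]
}}

```text
time: 21.2
eef_pos: [0.5354, 0.2814, 0.2057]
orientation: [2.222, 2.221, -0.003]
contact_force: [0.3, -0.9, -2.4]
width: 0.591
```

{"name": "carry_out", "arguments": {
  "commands": [
    [[0, 0, 0], [-0.03, -0.004, 0], 40],
    [[0, 0, 0], [-0.06, -0.007, 0], 40],
    [[0, 0, 0], [-0.09, -0.011, 0], 40],
    [[0, 0, 0], [-0.12, -0.014, 0], 40],
    [[0, 0, 0], [-0.15, -0.018, 0], 40]
  ]
}}

```text
time: 21.7
eef_pos: [0.5168, 0.1312, 0.2051]
orientation: [-2.222, -2.22, 0.003]
contact_force: [0.2, -0.6, -3.0]
width: 0.588
```

{"name": "carry_out", "arguments": {
  "commands": [
    [[0, 0, 0], [-0.03, -0.004, 0], 40],
    [[0, 0, 0], [-0.06, -0.007, 0], 40],
    [[0, 0, 0], [-0.09, -0.011, 0], 40],
    [[0, 0, 0], [-0.12, -0.014, 0], 40],
    [[0, 0, 0], [-0.15, -0.018, 0], 40]
  ]
}}

```text
time: 22.2
eef_pos: [0.4984, -0.0183, 0.2051]
orientation: [-2.222, -2.219, 0.002]
contact_force: [0.9, -0.3, -3.5]
width: 0.586
```

{"name": "carry_out", "arguments": {
  "commands": [
    [[0, 0, 0], [-0.03, -0.004, 0], 40],
    [[0, 0, 0], [-0.06, -0.007, 0], 40],
    [[0, 0, 0], [-0.09, -0.011, 0], 40],
    [[0, 0, 0], [-0.115, -0.014, 0], 40],
    [[0, 0, 0], [-0.135, -0.016, 0], 40]
  ]
}}

```text
time: 22.7
eef_pos: [0.4817, -0.1538, 0.2053]
orientation: [-2.224, -2.217, 0.002]
contact_force: [1.1, 0.4, -3.6]
width: 0.588
```

{"name": "carry_out", "arguments": {
  "commands": [
    [[0, 0, 0], [-0.02, -0.003, 0], 40],
    [[0, 0, 0], [-0.04, -0.005, 0], 40],
    [[0, 0, 0], [-0.06, -0.008, 0], 40],
    [[0, 0, 0], [-0.08, -0.01, 0], 40],
    [[0, 0, 0], [-0.09, -0.01, 0], 40]
  ]
}}

```text
time: 23.2
eef_pos: [0.4716, -0.2438, 0.2053]
orientation: [-2.226, -2.216, 0.003]
contact_force: [-0.4, 0.1, -3.1]
width: 0.591
```

```bash
python3 - <<'E'
from h import *
for i in range(2): p,r=here(); d=arm.capture("wrist")
st(); plan((.473,-.259,.15,0))
im=d["img"].copy()
for y0 in (-.299,-.223,-.147,-.031):
    for pt in wproj(d,p,r,[[.431,y0,.025],[.515,y0,.025]]): cv2.circle(im,tuple(int(round(v)) for v in pt),3,(0,255,0),1)
cv2.imwrite("pics/w6.png",im)
E
```

```text
t 23.3 pos [ 0.4726 -0.243   0.2054] phi -0.2 z [-0.001 -0.001 -1.   ] F [-0.8  0.6 -2.6] w 0.589 q [-0.11  0.32  0.73  1.59 -0.22  1.31  0.64]
[-0.001, 0.001, -0.004] [-0.016, 0.0005, 0.0554] -> [ 0.473 -0.259  0.15 ]
```

View pics/w6.png

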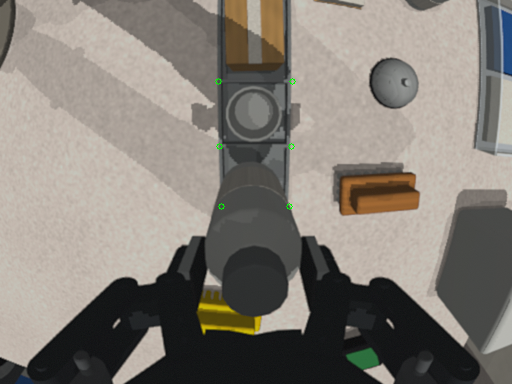

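The cup stands in the middle bay at (253,110), the carton in the long bay, and the bottle hangs straight. Lowering.

{"name": "carry_out", "arguments": {
  "commands": [
    [[0, 0, 0], [-0.016, 0, 0.015], 40],
    [[0, 0, 0], [-0.016, 0, 0.035], 40],
    [[0, 0, 0], [-0.016, 0, 0.055], 40],
    [[0, 0, 0], [-0.016, 0, 0.075], 40],
    [[0, 0, 0], [-0.016, 0, 0.09], 40]
  ]
}}

```text
time: 23.8
eef_pos: [0.4739, -0.2544, 0.1139]
orientation: [-2.217, -2.222, -0.001]
contact_force: [-0.1, 0.1, -2.7]
width: 0.59
```

{"name": "carry_out", "arguments": {
  "commands": [
    [[0, 0, 0], [0, 0, 0.006], 40],
    [[0, 0, 0], [0, 0, 0.012], 40],
    [[0, 0, 0], [0, 0, 0.015], 40],
    [[0, 0, 0], [0, 0, 0.017], 40],
    [[0, 0, 0], [0, 0, 0.018], 40]
  ]
}}

```text
time: 24.3
eef_pos: [0.4747, -0.2571, 0.0979]
orientation: [2.221, 2.221, 0.001]
contact_force: [-0.9, 1.0, -2.6]
width: 0.59
```

{"name": "carry_out", "arguments": {
  "commands": [
    [[0, 0, 0], [0, 0, 0.001], 40],
    [[0, 0, 0], [0, 0, 0.002], 40],
    [[0, 0, 0], [0, 0, 0.003], 40],
    [[0, 0, 0], [0, 0, 0.003], 40],
    [[0, 0, 0], [0, 0, 0.003], 40]
  ]
}}

```text
time: 24.8
eef_pos: [0.4743, -0.257, 0.0945]
orientation: [2.221, 2.221, 0.0]
contact_force: [-0.2, 0.5, -3.8]
width: 0.59
```

{"name": "carry_out", "arguments": {
  "commands": [
    [[0, 0, 0], [0, 0, 0.001], 40],
    [[0, 0, 0], [0, 0, 0.002], 40],
    [[0, 0, 0], [0, 0, 0.003], 40],
    [[0, 0, 0], [0, 0, 0.003], 40],
    [[0, 0, 0], [0, 0, 0.003], 40]
  ]
}}

```text
time: 25.3
eef_pos: [0.4744, -0.2574, 0.0922]
orientation: [2.221, 2.221, 0.0]
contact_force: [-1.5, -0.2, 4.6]
width: 0.589
```

{"name": "carry_out", "arguments": {
  "commands": [
    [[0, 0, 0], [0, 0, 0], 40],
    [[0, 0, 0], [0, 0, 0], 65],
    [[0, 0, 0], [0, 0, 0], 80],
    [[0, 0, 0], [0, 0, 0], 95],
    [[0, 0, 0], [0, 0, 0], 95]
  ]
}}

```text
time: 25.8
eef_pos: [0.4745, -0.2568, 0.0914]
orientation: [2.221, 2.222, 0.0]
contact_force: [-0.4, 0.1, 0.3]
width: 0.95
```

{"name": "carry_out", "arguments": {
  "commands": [
    [[0, 0, 0], [0, 0, -0.01], 95],
    [[0, 0, 0], [0, 0, -0.03], 95],
    [[0, 0, 0], [0, 0, -0.06], 95],
    [[0, 0, 0], [0, 0, -0.09], 95],
    [[0, 0, 0], [0, 0, -0.11], 95]
  ]
}}

```text
time: 26.3
eef_pos: [0.4751, -0.2578, 0.2046]
orientation: [2.219, 2.218, 0.002]
contact_force: [0.6, -0.4, 0.1]
width: 0.945
```

```bash
python3 - <<'E'
from h import *
t=[]
for i in range(2): p,r=here(); d=arm.capture("wrist")
st()
for c in("scene","side"):
    d=arm.capture(c); u,v=proj(d,[.51,-.2,.05])
    t.append(cv2.resize(cv2.getRectSubPix(d["img"],(160,160),(float(u),float(v))),(400,400),interpolation=cv2.INTER_CUBIC))
cv2.imwrite("pics/k1.png",np.hstack(t))
plan((.63,-.281,.20,-84))
E
```

```text
t 26.4 pos [ 0.4764 -0.2587  0.2056] phi -0.0 z [ 0.007 -0.003 -1.   ] F [ 0.5 -0.4 -0.6] w 0.951 q [-0.08  0.34  0.73  1.57 -0.24  1.31  0.68]
[0.0, -0.0, 0.489] [-0.008, 0.0519, 0.0007] -> [ 0.526 -0.265  0.201]
[0.0, -0.0, 0.489] [0.0173, 0.0496, 0.0007] -> [ 0.578 -0.273  0.201]
[0.0, -0.0, 0.489] [0.0385, 0.0356, 0.0006] -> [ 0.63  -0.281  0.2  ]
```

View pics/k1.png

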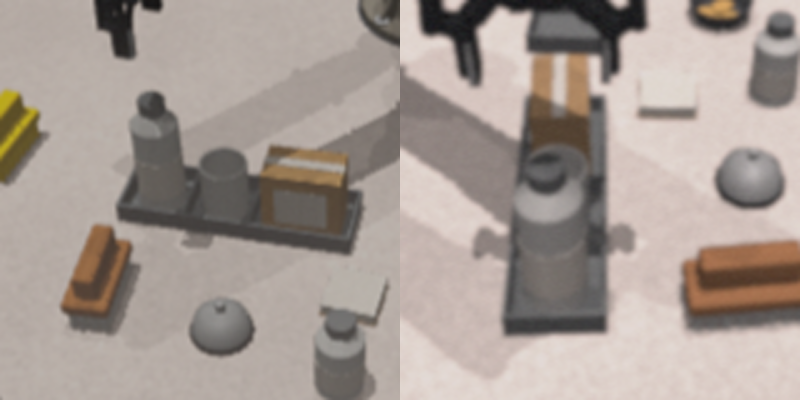

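The three-bay kit stands: bottle (155,150), cup (222,185) and carton (305,190) are upright in their bays. Now the brown brush, at (97,270) in this crop.

{"name": "carry_out", "arguments": {
  "commands": [
    [[0, 0, 0.098], [-0.002, 0.01, 0], 95],
    [[0, 0, 0.196], [-0.003, 0.021, 0], 95],
    [[0, 0, 0.293], [-0.005, 0.031, 0], 95],
    [[0, 0, 0.391], [-0.006, 0.042, 0], 95],
    [[0, 0, 0.489], [-0.008, 0.053, 0], 95]
  ]
}}

```text
time: 27.0
eef_pos: [0.5268, -0.2641, 0.1996]
orientation: [-2.694, -1.611, 0.003]
contact_force: [0.6, -0.2, 0.4]
width: 0.95
```

{"name": "carry_out", "arguments": {
  "commands": [
    [[0, 0, 0.098], [0.003, 0.01, 0], 95],
    [[0, 0, 0.196], [0.007, 0.02, 0], 95],
    [[0, 0, 0.293], [0.01, 0.03, 0], 95],
    [[0, 0, 0.391], [0.014, 0.04, 0], 95],
    [[0, 0, 0.489], [0.017, 0.05, 0], 95]
  ]
}}

```text
time: 27.5
eef_pos: [0.5791, -0.2726, 0.1994]
orientation: [-3.004, -0.911, 0.004]
contact_force: [0.9, -0.1, 0.5]
width: 0.948
```

{"name": "carry_out", "arguments": {
  "commands": [
    [[0, 0, 0.11], [0.009, 0.008, 0], 95],
    [[0, 0, 0.22], [0.018, 0.016, 0], 80],
    [[0, 0, 0.33], [0.027, 0.025, 0], 70],
    [[0, 0, 0.44], [0.035, 0.032, 0], 70],
    [[0, 0, 0.489], [0.039, 0.036, 0], 70]
  ]
}}

```text
time: 28.0
eef_pos: [0.632, -0.2807, 0.1988]
orientation: [-3.136, -0.159, 0.005]
contact_force: [0.5, 0.5, 0.2]
width: 0.697
```

```bash
python3 - <<'E'
from h import *
for i in range(3): p,r=here(); d=arm.capture("wrist")
st(); im=d["img"].copy()
def box(x,y,yaw,l,w,z,c):
    a=np.array([[1,1],[-1,1],[-1,-1],[1,-1]])*[l/2,w/2]; co,s=np.cos(yaw),np.sin(yaw)
    P=np.c_[x+a[:,0]*co-a[:,1]*s,y+a[:,0]*s+a[:,1]*co,np.full(4,z)]
    cv2.polylines(im,[wproj(d,p,r,P).round().astype(np.int32)],True,c,1)
box(.630,-.281,.1,.084,.024,.07,(0,255,0)); box(.630,-.281,.1,.104,.05,.04,(255,255,0))
cv2.imwrite("pics/w7.png",im)
plan((.63,-.281,.044,-84))
E
```

```text
t 28.15 pos [ 0.6313 -0.2811  0.1995] phi -84.0 z [-0.003  0.001 -1.   ] F [-0.3 -0.8 -0.6] w 0.7 q [-0.06  0.76  0.96  1.09 -0.6   1.56 -0.72]
[-0.001, 0.003, -0.0] [-0.0008, -0.0001, 0.1555] -> [ 0.63  -0.281  0.044]
```

View pics/w7.png

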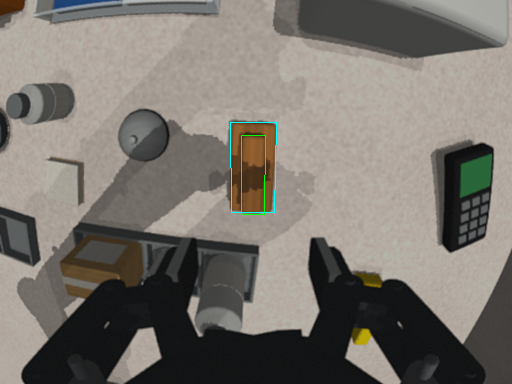

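The brush model (grip in green, block in cyan) lies on the brown brush at (253,168), and the jaws are square to it.

{"name": "carry_out", "arguments": {
  "commands": [
    [[0, 0, 0], [-0.001, 0, 0.04], 70],
    [[0, 0, 0], [-0.001, 0, 0.08], 70],
    [[0, 0, 0], [-0.001, 0, 0.115], 70],
    [[0, 0, 0], [-0.001, 0, 0.135], 70],
    [[0, 0, 0], [-0.001, 0, 0.145], 70]
  ]
}}

```text
time: 28.65
eef_pos: [0.6287, -0.2801, 0.0531]
orientation: [-3.134, -0.163, 0.007]
contact_force: [0.0, 0.9, -0.3]
width: 0.701
```

{"name": "carry_out", "arguments": {
  "commands": [
    [[0, 0, 0], [0, 0, 0], 70],
    [[0, 0, 0], [0, 0, 0.003], 70],
    [[0, 0, 0], [0, 0, 0.006], 70],
    [[0, 0, 0], [0, 0, 0.009], 70],
    [[0, 0, 0], [0, 0, 0.01], 70]
  ]
}}

```text
time: 29.15
eef_pos: [0.6311, -0.2816, 0.0468]
orientation: [3.137, 0.163, 0.001]
contact_force: [-0.3, -0.1, -0.3]
width: 0.698
```

{"name": "carry_out", "arguments": {
  "commands": [
    [[0, 0, 0], [0, 0, 0], 10],
    [[0, 0, 0], [0, 0, 0], 10],
    [[0, 0, 0], [0, 0, 0], 10],
    [[0, 0, 0], [0, 0, 0], 10],
    [[0, 0, 0], [0, 0, 0], 10]
  ],
  "newtons": 45
}}

```text
time: 29.65
eef_pos: [0.631, -0.2816, 0.047]
orientation: [3.137, 0.163, 0.001]
contact_force: [-0.3, -0.1, 1.7]
width: 0.254
```

{"name": "carry_out", "arguments": {
  "commands": [
    [[0, 0, 0], [0, 0, -0.005], 10],
    [[0, 0, 0], [0, 0, -0.025], 10],
    [[0, 0, 0], [0, 0, -0.055], 10],
    [[0, 0, 0], [0, 0, -0.09], 10],
    [[0, 0, 0], [0, 0, -0.12], 10]
  ]
}}

```text
time: 30.15
eef_pos: [0.6308, -0.2817, 0.1679]
orientation: [3.137, 0.163, 0.0]
contact_force: [-0.4, -0.6, -1.5]
width: 0.254
```

```bash
python3 - <<'E'
from h import *
for i in range(2): p,r=here(); d=arm.capture("wrist")
st(); plan((.479,.212,.166,-5.3),step=.175)
E
```

```text
t 30.25 pos [ 0.6328 -0.284   0.1721] phi -84.0 z [ 0.008 -0.006 -1.   ] F [-0.1 -0.9 -0.8] w 0.255 q [-0.07  0.77  0.95  1.15 -0.61  1.49 -0.7 ]
[0.003, -0.001, -0.458] [-0.0338, -0.1698, 0.0007] -> [ 0.582 -0.119  0.17 ]
[0.003, -0.001, -0.458] [0.0447, -0.1672, 0.0013] -> [0.53  0.047 0.168]
[0.003, -0.001, -0.458] [0.1141, -0.1302, 0.0018] -> [0.479 0.212 0.166]
```

{"name": "carry_out", "arguments": {
  "commands": [
    [[0, 0, -0.08], [-0.005, -0.025, 0], 10],
    [[0, 0, -0.17], [-0.012, -0.06, 0], 10],
    [[0, 0, -0.27], [-0.019, -0.097, 0], 10],
    [[0, 0, -0.36], [-0.027, -0.134, 0], 10],
    [[0, 0, -0.458], [-0.034, -0.17, 0], 10]
  ]
}}

```text
time: 30.75
eef_pos: [0.578, -0.1141, 0.165]
orientation: [-3.015, -0.877, 0.003]
contact_force: [-0.6, 0.6, -0.5]
width: 0.252
```

{"name": "carry_out", "arguments": {
  "commands": [
    [[0, 0, -0.09], [0.009, -0.033, 0], 10],
    [[0, 0, -0.18], [0.018, -0.067, 0], 10],
    [[0, 0, -0.275], [0.027, -0.1, 0], 10],
    [[0, 0, -0.366], [0.036, -0.134, 0], 10],
    [[0, 0, -0.458], [0.045, -0.167, 0], 10]
  ]
}}

```text
time: 31.25
eef_pos: [0.527, 0.0508, 0.1654]
orientation: [-2.738, -1.539, 0.003]
contact_force: [0.0, -0.2, -1.9]
width: 0.25
```

{"name": "carry_out", "arguments": {
  "commands": [
    [[0, 0, -0.11], [0.026, -0.03, 0], 10],
    [[0, 0, -0.22], [0.055, -0.062, 0], 10],
    [[0, 0, -0.33], [0.082, -0.094, 0], 10],
    [[0, 0, -0.42], [0.104, -0.12, 0], 10],
    [[0, 0, -0.458], [0.114, -0.13, 0], 10]
  ]
}}

```text
time: 31.75
eef_pos: [0.4745, 0.2193, 0.1651]
orientation: [-2.31, -2.124, 0.002]
contact_force: [1.0, 0.2, -0.8]
width: 0.258
```

```bash
python3 - <<'E'
from h import *
for i in range(3): p,r=here(); d=arm.capture("wrist")
st(); im=d["img"].copy()
c,s=np.cos(-.092),np.sin(-.092)
for ty in(-.104,.104,-.028):
    for tx in(-.042,.042):
        pt=wproj(d,p,r,[.476+tx*c-ty*s,.175+tx*s+ty*c,.025]); cv2.circle(im,tuple(int(round(v)) for v in pt),3,(0,255,0),1)
cv2.imwrite("pics/w8.png",im)
plan((.479,.212,.06,-5.3))
E
```

```text
t 31.9 pos [0.4771 0.2139 0.1658] phi -5.3 z [-0.001 -0.002 -1.   ] F [ 0.9  0.2 -0.7] w 0.248 q [-1.    0.33  0.71  1.68 -0.23  1.22 -0.34]
[-0.001, 0.002, -0.0] [-0.0016, 0.0021, 0.1058] -> [0.479 0.212 0.06 ]
```

View pics/w8.png

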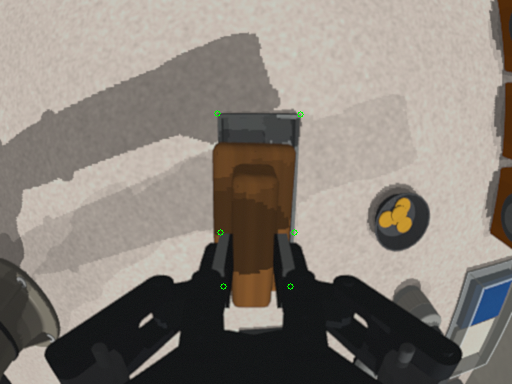

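The tray_two end corners (218,113) and (300,115) match the model, and the brush is aligned over the long bay. Lowering.

{"name": "carry_out", "arguments": {
  "commands": [
    [[0, 0, 0], [-0.002, 0.002, 0.02], 10],
    [[0, 0, 0], [-0.002, 0.002, 0.045], 10],
    [[0, 0, 0], [-0.002, 0.002, 0.07], 10],
    [[0, 0, 0], [-0.002, 0.002, 0.09], 10],
    [[0, 0, 0], [-0.002, 0.002, 0.105], 10]
  ]
}}

```text
time: 32.4
eef_pos: [0.4797, 0.208, 0.0601]
orientation: [2.328, 2.107, -0.004]
contact_force: [0.5, 0.2, -1.2]
width: 0.256
```

{"name": "carry_out", "arguments": {
  "commands": [
    [[0, 0, 0], [0, 0, 0], 10],
    [[0, 0, 0], [0, 0, 0.002], 10],
    [[0, 0, 0], [0, 0, 0.004], 10],
    [[0, 0, 0], [0, 0, 0.006], 10],
    [[0, 0, 0], [0, 0, 0.007], 10]
  ]
}}

```text
time: 32.9
eef_pos: [0.4797, 0.2123, 0.0549]
orientation: [2.322, 2.116, 0.002]
contact_force: [0.0, -0.1, -1.7]
width: 0.254
```

{"name": "carry_out", "arguments": {
  "commands": [
    [[0, 0, 0], [0, 0, 0.001], 10],
    [[0, 0, 0], [0, 0, 0.002], 10],
    [[0, 0, 0], [0, 0, 0.003], 10],
    [[0, 0, 0], [0, 0, 0.003], 10],
    [[0, 0, 0], [0, 0, 0.003], 10]
  ]
}}

```text
time: 33.4
eef_pos: [0.4792, 0.2123, 0.0515]
orientation: [2.322, 2.116, -0.0]
contact_force: [-0.7, -0.2, -1.9]
width: 0.251
```

{"name": "carry_out", "arguments": {
  "commands": [
    [[0, 0, 0], [0, 0, 0.001], 10],
    [[0, 0, 0], [0, 0, 0.001], 10],
    [[0, 0, 0], [0, 0, 0.002], 10],
    [[0, 0, 0], [0, 0, 0.002], 10],
    [[0, 0, 0], [0, 0, 0.002], 10]
  ]
}}

```text
time: 33.9
eef_pos: [0.4794, 0.2124, 0.0508]
orientation: [-2.322, -2.115, -0.001]
contact_force: [-4.5, -1.6, 8.1]
width: 0.258
```

{"name": "carry_out", "arguments": {
  "commands": [
    [[0, 0, 0], [0, 0, -0.001], 10],
    [[0, 0, 0], [0, 0, -0.001], 35],
    [[0, 0, 0], [0, 0, -0.001], 50],
    [[0, 0, 0], [0, 0, -0.001], 60],
    [[0, 0, 0], [0, 0, -0.001], 60]
  ]
}}

```text
time: 34.4
eef_pos: [0.4793, 0.2122, 0.0504]
orientation: [2.322, 2.116, -0.0]
contact_force: [-0.7, -0.2, -0.2]
width: 0.601
```

{"name": "carry_out", "arguments": {
  "commands": [
    [[0, 0, 0], [0, 0, -0.01], 60],
    [[0, 0, 0], [0, 0, -0.04], 60],
    [[0, 0, 0], [0, 0, -0.075], 80],
    [[0, 0, 0], [0, 0, -0.105], 100],
    [[0, 0, 0], [0, 0, -0.12], 100]
  ]
}}

```text
time: 34.9
eef_pos: [0.4812, 0.2126, 0.1744]
orientation: [2.322, 2.114, 0.009]
contact_force: [-0.2, -0.7, -0.1]
width: 1.001
```

```bash
python3 - <<'E'
from h import *
for i in range(2): p,r=here(); d=arm.capture("wrist")
st(); plan((.6955,-.003,.167,-5.3))
E
```

```text
t 35.0 pos [0.4815 0.2128 0.1738] phi -5.3 z [ 0.006  0.003 -1.   ] F [0.3 0.4 0.2] w 1.002 q [-1.    0.33  0.71  1.66 -0.23  1.23 -0.33]
[0.003, -0.002, -0.0] [-0.0975, 0.1165, 0.0037] -> [0.589 0.105 0.17 ]
[0.003, -0.002, -0.0] [-0.0975, 0.1165, 0.0035] -> [ 0.696 -0.003  0.167]
```

{"name": "carry_out", "arguments": {
  "commands": [
    [[0, 0, 0], [-0.02, 0.024, 0], 100],
    [[0, 0, 0], [-0.042, 0.05, 0], 100],
    [[0, 0, 0], [-0.065, 0.078, 0], 100],
    [[0, 0, 0], [-0.087, 0.104, 0], 100],
    [[0, 0, 0], [-0.11, 0.132, 0], 100]
  ]
}}

```text
time: 35.5
eef_pos: [0.6004, 0.0899, 0.1692]
orientation: [-2.32, -2.115, 0.003]
contact_force: [0.0, -0.0, -0.1]
width: 1.0
```

{"name": "carry_out", "arguments": {
  "commands": [
    [[0, 0, 0], [-0.023, 0.028, 0], 100],
    [[0, 0, 0], [-0.046, 0.055, 0], 100],
    [[0, 0, 0], [-0.066, 0.079, 0], 100],
    [[0, 0, 0], [-0.08, 0.096, 0], 100],
    [[0, 0, 0], [-0.085, 0.103, 0], 100]
  ]
}}

```text
time: 36.0
eef_pos: [0.6951, -0.0072, 0.1686]
orientation: [2.327, 2.111, -0.005]
contact_force: [-0.0, 1.0, -0.1]
width: 0.996
```

```bash
python3 - <<'E'
from h import *
for i in range(3): p,r=here(); d=arm.capture("wrist")
st(); im=d["img"].copy()
a=np.linspace(0,6.28,60)
for rad,z,c in((.015,.1,(0,255,0)),(.025,.072,(255,255,0)),(.025,0,(0,0,255))):
    P=np.stack([.6955+rad*np.cos(a),-.003+rad*np.sin(a),a*0+z],-1)
    cv2.polylines(im,[wproj(d,p,r,P).round().astype(np.int32)],True,c,1)
cv2.imwrite("pics/w9.png",im)
plan((.6955,-.003,.04,-5.3))
E
```

```text
t 36.15 pos [ 0.6945 -0.0032  0.1695] phi -5.3 z [-0.002  0.001 -1.   ] F [0.5 0.2 0.3] w 1.004 q [-0.37  0.71  0.69  1.12 -0.43  1.44  0.15]
[-0.002, -0.001, -0.001] [0.0002, 0.0013, 0.1295] -> [ 0.696 -0.003  0.04 ]
```

View pics/w9.png

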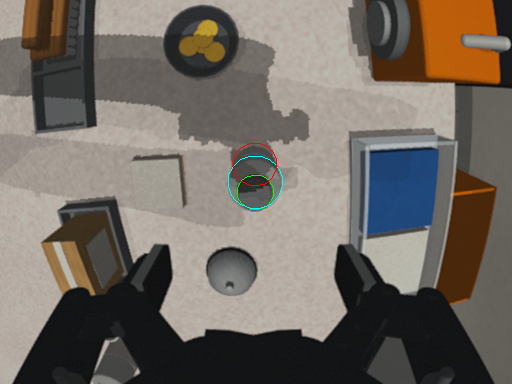

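The bottle model lies on the short bottle at (255,180), and the bell, pad and dish are clear of the fingers. Down.

{"name": "carry_out", "arguments": {
  "commands": [
    [[0, 0, 0], [0, 0.001, 0.035], 100],
    [[0, 0, 0], [0, 0.001, 0.07], 100],
    [[0, 0, 0], [0, 0.001, 0.1], 100],
    [[0, 0, 0], [0, 0.001, 0.12], 100],
    [[0, 0, 0], [0, 0.001, 0.13], 100]
  ]
}}

```text
time: 36.65
eef_pos: [0.6936, -0.0006, 0.0379]
orientation: [-2.316, -2.115, 0.003]
contact_force: [-0.1, -0.0, 1.1]
width: 1.002
```

{"name": "carry_out", "arguments": {
  "commands": [
    [[0, 0, 0], [0, 0, 0.003], 100],
    [[0, 0, 0], [0, 0, 0.006], 100],
    [[0, 0, 0], [0, 0, 0.006], 100],
    [[0, 0, 0], [0, 0, 0.006], 100],
    [[0, 0, 0], [0, 0, 0.006], 100]
  ]
}}

```text
time: 37.15
eef_pos: [0.6968, -0.004, 0.0356]
orientation: [2.321, 2.115, 0.002]
contact_force: [-0.2, -0.3, -1.1]
width: 1.0
```

{"name": "carry_out", "arguments": {
  "commands": [
    [[0, 0, 0], [0, 0, 0], 35],
    [[0, 0, 0], [0, 0, 0], 35],
    [[0, 0, 0], [0, 0, 0], 35],
    [[0, 0, 0], [0, 0, 0], 35],
    [[0, 0, 0], [0, 0, 0], 35]
  ],
  "newtons": 40
}}

```text
time: 37.65
eef_pos: [0.6964, -0.0039, 0.0349]
orientation: [2.322, 2.116, 0.001]
contact_force: [-0.5, 1.0, 2.3]
width: 0.562
```

{"name": "carry_out", "arguments": {
  "commands": [
    [[0, 0, 0], [0, 0, -0.003], 35],
    [[0, 0, 0], [0, 0, -0.015], 35],
    [[0, 0, 0], [0, 0, -0.04], 35],
    [[0, 0, 0], [0, 0, -0.07], 35],
    [[0, 0, 0], [0, 0, -0.09], 35]
  ]
}}

```text
time: 38.15
eef_pos: [0.697, -0.0041, 0.1274]
orientation: [2.321, 2.114, 0.003]
contact_force: [0.9, -0.7, -1.0]
width: 0.564
```

```bash
python3 - <<'E'
from h import *
for i in range(2): p,r=here(); d=arm.capture("wrist")
st(); c,s=np.cos(-.092),np.sin(-.092); print(.476+.065*s,.175-.065*c)
plan((.476+.065*s,.175-.065*c,.124,-5.3),step=.13)
E
```

```text
t 38.25 pos [ 0.6988 -0.0045  0.1292] phi -5.3 z [ 0.008 -0.001 -1.   ] F [ 0.9  0.3 -0.8] w 0.56 q [-0.38  0.74  0.68  1.19 -0.45  1.35  0.17]
0.47002843221736107 0.11027488603163876
[0.004, 0.0, -0.0] [0.0466, -0.1192, 0.0016] -> [0.584 0.053 0.127]
[0.004, 0.0, -0.0] [0.0466, -0.1192, 0.0021] -> [0.47  0.11  0.124]
```

{"name": "carry_out", "arguments": {
  "commands": [
    [[0, 0, 0], [0.006, -0.015, 0], 35],
    [[0, 0, 0], [0.015, -0.037, 0], 35],
    [[0, 0, 0], [0.025, -0.063, 0], 35],
    [[0, 0, 0], [0.036, -0.091, 0], 35],
    [[0, 0, 0], [0.0465, -0.118, 0], 35]
  ]
}}

```text
time: 38.75
eef_pos: [0.5807, 0.0541, 0.123]
orientation: [-2.321, -2.115, 0.003]
contact_force: [0.1, -0.2, -1.2]
width: 0.563
```

{"name": "carry_out", "arguments": {
  "commands": [
    [[0, 0, 0], [0.012, -0.03, 0], 35],
    [[0, 0, 0], [0.024, -0.06, 0], 35],
    [[0, 0, 0], [0.034, -0.086, 0], 35],
    [[0, 0, 0], [0.042, -0.107, 0], 35],
    [[0, 0, 0], [0.0465, -0.118, 0], 35]
  ]
}}

```text
time: 39.25
eef_pos: [0.4667, 0.1119, 0.1233]
orientation: [-2.318, -2.116, 0.004]
contact_force: [0.3, -0.6, -2.0]
width: 0.563
```

```bash
python3 - <<'E'
from h import *
for i in range(3): p,r=here(); d=arm.capture("wrist")
st(); plan((.470,.110,.05,-5.3))
cv2.imwrite("pics/w10.png",d["img"])
E
```

```text
t 39.4 pos [0.4697 0.1109 0.1243] phi -5.3 z [ 0. -0. -1.] F [-0.3 -0.6 -1.7] w 0.563 q [-0.89  0.3   0.76  1.84 -0.23  1.09 -0.13]
[0.0, 0.0, 0.001] [-0.0009, 0.0004, 0.0743] -> [0.47 0.11 0.05]
```

Landing is expected at a TCP height of about 0.039.

{"name": "carry_out", "arguments": {
  "commands": [
    [[0, 0, 0], [-0.001, 0, 0.02], 35],
    [[0, 0, 0], [-0.001, 0, 0.04], 35],
    [[0, 0, 0], [-0.001, 0, 0.06], 35],
    [[0, 0, 0], [-0.001, 0, 0.072], 35],
    [[0, 0, 0], [-0.001, 0, 0.077], 35]
  ]
}}

```text
time: 39.9
eef_pos: [0.4698, 0.1085, 0.0463]
orientation: [2.323, 2.114, -0.003]
contact_force: [-0.2, 0.3, -2.0]
width: 0.564
```

{"name": "carry_out", "arguments": {
  "commands": [
    [[0, 0, 0], [0, 0, 0.002], 35],
    [[0, 0, 0], [0, 0, 0.004], 35],
    [[0, 0, 0], [0, 0, 0.005], 35],
    [[0, 0, 0], [0, 0, 0.006], 35],
    [[0, 0, 0], [0, 0, 0.006], 35]
  ]
}}

```text
time: 40.4
eef_pos: [0.4699, 0.1099, 0.0418]
orientation: [2.322, 2.116, 0.001]
contact_force: [0.1, 0.4, -1.4]
width: 0.564
```

{"name": "carry_out", "arguments": {
  "commands": [
    [[0, 0, 0], [0, 0, 0.001], 35],
    [[0, 0, 0], [0, 0, 0.002], 35],
    [[0, 0, 0], [0, 0, 0.003], 35],
    [[0, 0, 0], [0, 0, 0.003], 35],
    [[0, 0, 0], [0, 0, 0.003], 35]
  ]
}}

```text
time: 40.9
eef_pos: [0.4697, 0.1098, 0.0388]
orientation: [-2.322, -2.116, -0.0]
contact_force: [-1.7, -1.0, 2.5]
width: 0.557
```

Landed. Release, rise and back away.

{"name": "carry_out", "arguments": {
  "commands": [
    [[0, 0, 0], [0, 0, 0], 35],
    [[0, 0, 0], [0, 0, 0], 62],
    [[0, 0, 0], [0, 0, 0], 78],
    [[0, 0, 0], [0, 0, 0], 92],
    [[0, 0, 0], [0, 0, 0], 92]
  ]
}}

```text
time: 41.4
eef_pos: [0.4698, 0.1097, 0.0385]
orientation: [2.322, 2.116, 0.0]
contact_force: [0.1, -0.2, -0.1]
width: 0.921
```

{"name": "carry_out", "arguments": {
  "commands": [
    [[0, 0, 0], [0, 0, -0.01], 92],
    [[0, 0, 0], [0, 0, -0.04], 92],
    [[0, 0, 0], [0, 0, -0.08], 92],
    [[0, 0, 0], [0, 0, -0.12], 92],
    [[0, 0, 0], [0, 0, -0.16], 92]
  ]
}}

```text
time: 41.9
eef_pos: [0.4696, 0.1093, 0.2008]
orientation: [2.323, 2.115, 0.001]
contact_force: [1.2, -0.1, -0.4]
width: 0.921
```

{"name": "carry_out", "arguments": {
  "commands": [
    [[0, 0, 0], [0, -0.02, -0.015], 92],
    [[0, 0, 0], [0, -0.05, -0.03], 92],
    [[0, 0, 0], [0, -0.07, -0.04], 92],
    [[0, 0, 0], [0, -0.07, -0.04], 92],
    [[0, 0, 0], [0, -0.07, -0.04], 92]
  ]
}}

```text
time: 42.4
eef_pos: [0.4005, 0.1163, 0.2391]
orientation: [-2.322, -2.116, -0.004]
contact_force: [0.0, 0.5, -0.3]
width: 0.92
```

```bash
python3 - <<'E'
from h import *
st(); t=[]
for c,P,w in(("scene",[.53,0,.04],240),("side",[.55,0,.04],300)):
    d=arm.capture(c); u,v=proj(d,P)
    t.append(cv2.resize(cv2.getRectSubPix(d["img"],(w,int(w*1.2)),(float(u),float(v))),(400,480),interpolation=cv2.INTER_CUBIC))
    for n in "bottle_tall bottle_short cup carton brush bell token_dish note_pad".split():
        for q in arm.tip_of(n,c)[:1]: print(n,c,np.round(ray(d,(q["point"][1]*512,q["point"][0]*384),0 if n in("bell","token_dish","note_pad") else .004)[:2],3),round(q["conf"],2))
cv2.imwrite("pics/end.png",np.hstack(t))
E
```

```text
t 42.4 pos [0.4005 0.1163 0.2391] phi -5.3 z [ 0.002  0.002 -1.   ] F [ 0.   0.5 -0.3] w 0.92 q [-1.07 -0.    0.76  1.81 -0.    1.33 -0.41]
bottle_tall scene [ 0.463 -0.251] 0.85
bottle_short scene [0.47  0.107] 0.97
cup scene [ 0.47  -0.182] 0.83
carton scene [ 0.482 -0.094] 0.84
brush scene [0.474 0.205] 0.86
note_pad scene [ 0.578 -0.009] 0.91
bottle_tall side [ 0.477 -0.263] 0.71
bottle_short side [0.46  0.104] 0.8
cup side [ 0.481 -0.18 ] 0.67
carton side [ 0.478 -0.082] 0.63
brush side [0.48  0.195] 0.55
bell side [ 0.653 -0.145] 0.85
token_dish side [0.663 0.132] 0.82
note_pad side [ 0.579 -0.015] 0.65
```

View pics/end.png

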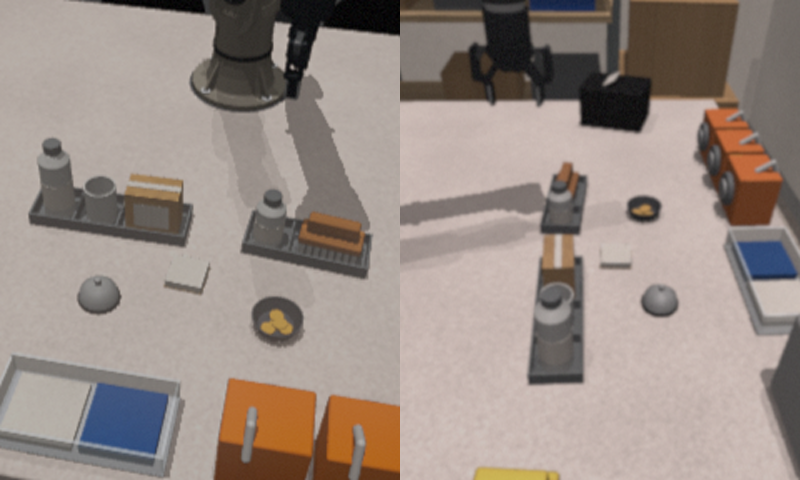

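The final picture shows all five things upright in their bays: tall bottle (56,180), cup (100,200), carton (155,205), short bottle (270,220) and brush (333,235). The bell, pad and dish are unmoved, and the arm is clear. Handing in.

```bash
python3 -c "
from rig import arm
print(arm.close_job())"
```

```text
the job is handed in; nothing more can be done
None
```

Both wash kits are made up and the job was handed in at 42.5 s of the 128 s allowed. I set the things down in the order asked:
- **Three-bay tray:** the carton is in the long end bay, the cup in the middle bay and the tall bottle in the short end bay.
- **Two-bay tray:** the brown wooden brush is bristles down in the long bay, and the short bottle is in the short bay.

I lowered each thing until the wrist force showed it was on the bay floor, then let go. Contact force stayed at 18 N or less in the readings taken after each move.

**Last checks:** the final scene and side pictures show all five standing upright in their bays. The bell, token dish, note pad and yellow brush look unmoved, and the gripper is well clear.

**What disagreed or went unchecked:**
- The tall bottle's grip read 50 mm instead of 54 mm. It hung straight, did not slip and stood upright after release.
- The final network positions differ from where I released things by up to about 17 mm. The largest gap was the brush in the side view, which was partly hidden. The pictures don't show these gaps.
- The networks did not report the bell and the dish in the final scene view. I checked them there by eye, and the networks found both in the side view.

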